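Fetch the food cup from behind the bottles and put it on the scale

ROBOT

A 6-joint arm with a two-finger parallel gripper is mounted at the origin on the work surface. World frame = base frame: x ahead of the robot, y to its left, z up, the work surface at z = 0. Lengths are in m, angles in rad, forces in N, time in s.
With the tool pointing down it reaches from about 0.35 to 0.975 m from the base axis. Payload 4.9 kg.
Tool frame: the origin (TCP) lies at the very end of the fingers, on their centre line; the grasp point (between the pads) lies 19 mm behind it; z points along the fingers, x is the direction in which the jaws open and shut, and the axes are right-handed (so a half turn about z gives the same grasp; the last joint's range is limited). The gripper opens to 85 mm and grips with 20 to 120 N. Pads are 22 mm wide; open, the fingers measure 114 mm over their backs; the gripper's body (76 mm by 85 mm) begins 54 mm behind the grasp point. The pads swing forward as they close: fully open they stand 13 mm farther back than shut.
Start: joints at [1.051, 0.053, 1.613, -0, 1.476, -0.119], TCP at [0.244, 0.575, 0.231] pointing down, gripper open.
Joint ranges: [-3.01, 3.01], [-1.01, 2.22], [0.06, 2.58], [-1.02, 4.17], [0.09, 2.62], [-3.14, 3.14]. Speed limits (rad/s): [2.57, 2.57, 3.14, 3.14, 3.14, 3.14].

INTERFACE

Orientations are given as a unit quaternion [w, x, y, z].
In Python, from plant import * gives the robot as it stands.
- The arm moves only by the shell command python3 -m inch 'ROWS'. ROWS is text: rows parted by semicolons, each of 7 numbers parted by spaces: the shift along the tool's x, y, z in m, then the turn, a rotation vector about the tool's x, y, z in rad, then the closure, from 0 (fully open) to 1 (shut). A call has 1 to 10 rows; each row shifts and turns the commanded pose from where the row before left it, along the tool's axes as they then stand; what a row does not reach is not made up. A row lasts 1/12 s, in which the tool goes at most 41.7 mm and 7.16 degrees, less where a joint would pass 70% of its speed; a pose out of reach is approached as far as the arm can. A call with a gripper value outside its range is refused whole. The fingers move at their own pace and stop on an object; the grip force is fixed at half the most. Time passes only in rows, so rows that do not move let the fingers close. It gives the time, the measured TCP pose, the force and the opening at its end, in the units of the state.
- state(): the state, without advancing time (a new reading comes with each control period).
- grab_frame(name): name is "scene" or "top" or "wrist"; returns the picture (480x640x3 uint8, blue, green, red); there is no depth.
- camera_info(name): a dict with "vertical_fov" (degrees; the focal length in pixels is half the picture's height over the tangent of half this angle, whatever the lens; pixels are square), "cx", "cy" (the principal point, pixels), "k1" (the pictures are not rectified: a ray, as slopes to the right and down, at radius r is drawn at 1 + k1 r^2 times it, then the intrinsics apply), "origin" and "rotation" of the camera in the world. Camera axes: x right, y down, z forward; pixel columns grow to the right and rows downward; lengths in m; the calibration is good to about 2 mm. A picture is of the moment at which its call begins: read the wrist's pose just before it. camera_info takes no time and is no camera call; for the wrist camera it gives the pose at the moment of the call.
- job_done(): hands the job in, once; it reports no verdict.
The state is a dict: "time": time; "joint_pos": joint angles; "joint_vel": joint speeds; "joint_efforts": joint torques, N m; "tool_pos": TCP position; "tool_rot": TCP orientation; "contact_force": force on the tool from outside, world axes, zero at the start; "ft_torque": the same for the moment, N m; "gripper_width": opening from 0.0 (shut) to 1.0 (fully open).
Only numpy, scipy, OpenCV 4.12 (cv2) and the standard library are available. Lean on these libraries where they do the work, as an engineer would, in place of code of your own. Each camera call takes 0.05 s, during which the arm holds its last target.

TASK

The white food cup on the steel tray has to go on the scale, but two water bottles and a feed jar stand close in front of it: first move all three onto the empty draining tray, then stand the cup in the middle of the scale's pan, and then put the bottles and the jar back, each exactly where it stood before. Keep everything upright, set things down rather than dropping them, and leave the small things lying around (spare cap, stopper, forceps) where they are.

Things in the scene. Friction and masses are not known exactly. Their poses are not given: they have to be found in the camera images.
- round_bottle: Frosted round drinking bottle, about 0.3 kg, 62 mm across and 164 mm tall: straight body to 90 mm, shoulder narrowing to 112 mm, then a round steel cap 34 mm across from 118 to 144 mm above its underside (the place to grip), with a thin spout (11 mm) in the middle on top up to 164 mm. Loose, upright, on the steel tray. Origin: centre of its underside, z up.
- square_bottle: Frosted square drinking bottle with rounded edges, about 0.24 kg, 54 x 54 mm and 158 mm tall: straight body to 88 mm, shoulder narrowing to 106 mm, then a round steel cap 34 mm across from 112 to 138 mm above its underside (the place to grip), with a thin spout (11 mm) on top up to 158 mm. Loose, upright, on the steel tray. Origin: centre of its underside, z up, x and y square to its sides.
- feed_jar: Round jar filled with tan feed, about 0.26 kg, 62 mm across and 123 mm tall: straight body to 78 mm, shoulder narrowing to 92 mm, then a white ribbed lid 40 mm across from 95 to 123 mm above its underside (the place to grip); no spout; the lid is screwed on. Loose, upright, on the steel tray. Origin: centre of its underside, z up.
- food_cup: Empty open white ceramic cup, about 0.12 kg, straight, 58 mm across outside, 46 mm high, wall 3 mm; it can be gripped across its outside. Loose, upright, on the steel tray, farther from the robot than the bottles and the jar, which stand in an arc 2 to 16 mm from it. Origin: centre of its underside, z up.
- store_tray: Shallow fixed steel tray, 210 mm along its x (roughly away from the robot) by 250 mm along y; floor 4 mm thick (things stand 4 mm above the bench), rim 14 mm high. The cup stands about 45 mm from its middle towards +x; one container stands straight in front of the cup (towards -x), one at each side of it, some 27 mm nearer the robot. Origin: centre of its underside on the bench.
- side_tray: White plastic draining tray, fixed, empty, to the robot's left or right: 300 mm along its x (roughly away from the robot), 140 mm along its y, with a 4 mm thick flat floor (things stand 4 mm above the bench) and a 14 mm high rim, 4 mm thick. The three containers fit on it in a row along x, 90 mm apart. Origin: centre of its underside on the bench.
- scale: White bench scale with a round flat steel pan, fixed, on the other side from the draining tray. Pan 140 mm across, its top 52 mm above the bench; housing 170 x 180 mm below it with a key panel towards the robot. Origin: on the bench straight below the pan's centre.
- spare_cap: Bystander, leave alone: loose steel bottle cap with spout, 34 mm across and 45 mm tall, in a far corner of the steel tray. Origin: centre of its underside.
- stopper: Bystander, leave alone: dark rubber stopper, 32 mm across and 28 mm tall, in the other far corner of the steel tray. Origin: centre of its underside.
- forceps: Bystander, leave alone: steel forceps, 155 mm long, 20 mm wide, 5 mm high, lying on the bench between the robot and the steel tray. Origin: its middle, at bench level.
Things that resemble listed ones, but are neither listed nor needed, are in the scene too. There is more than one size of the food_cup; the one meant has the size given above.

How it is judged:
By the outcome, as a careful person would: the job done as asked, in the order asked, and still so for the second after the job is handed in, with the robot touching nothing.
It also fails if it takes over 141 s, if anything falls off the work surface, if the arm or the gripper's body presses on something with over 40 N, if the wrist force passes 120 N, or if a joint passes its speed limit or range.

## Working session

There is one attempt and no reset: what is moved stays moved. The work goes in short steps, Python scripts to look and compute and a shell command to move; the robot and the scene stay as the last step left them, time stands still between calls to the robot, and variables do not carry over. Pictures are saved under pics/ and viewed, and the job is handed in when it is done.

```bash
ls; mkdir -p pics
python3 - <<'E'
from plant import *
import cv2
s=state();print({k:s[k] for k in('time','tool_pos','tool_rot','gripper_width')})
for n in('scene','top','wrist'):
    f=grab_frame(n);cv2.imwrite(f'pics/{n}0.png',f);print(n,camera_info(n))
E
```

```text
pics
{'time': 0.0, 'tool_pos': array([0.24354062, 0.5749254 , 0.23006341]), 'tool_rot': array([ 4.56138464e-04,  8.33708700e-01,  5.52203516e-01, -9.33876016e-04]), 'gripper_width': 0.9987434825291586}
scene {'vertical_fov': 45.87461138583643, 'cx': 324.7937674983832, 'cy': 253.94923805088212, 'k1': 0.01127518565987525, 'origin': array([1.34783246, 0.19750104, 0.63736293]), 'rotation': array([-0.28637234,  0.54907396,  0.70262543, -0.35046565])}
top {'vertical_fov': 55.04007247556615, 'cx': 316.5523163598026, 'cy': 237.54051315421015, 'k1': -0.03816779129824642, 'origin': array([0.38817571, 0.02412328, 0.99175562]), 'rotation': array([ 0.06478882, -0.69678592,  0.71266174, -0.04904113])}
wrist {'vertical_fov': 64.84124915333862, 'cx': 324.45573380927175, 'cy': 240.01578151503244, 'k1': -0.07766705639777215, 'origin': array([0.16787102, 0.60861516, 0.37331706]), 'rotation': array([0.13638567, 0.82256202, 0.54481088, 0.08928486])}
```

View pics/top0.png

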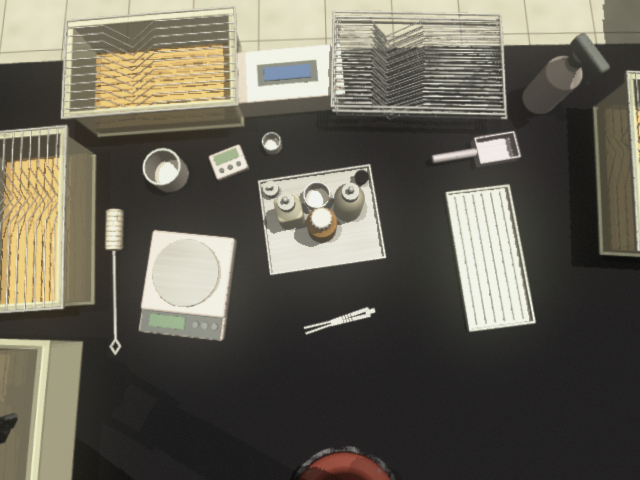

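View pics/scene0.png

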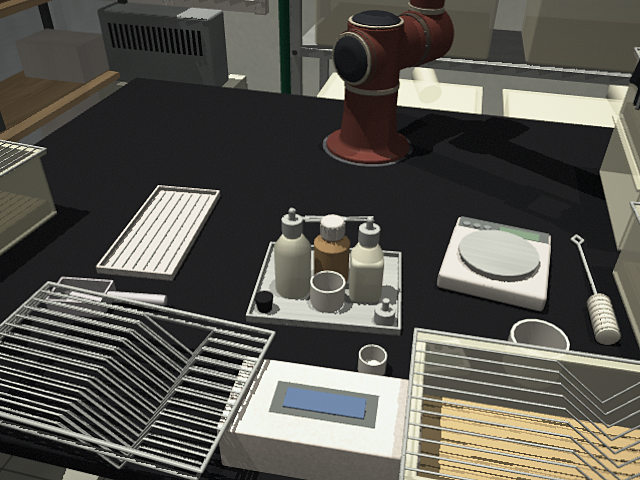

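View pics/wrist0.png

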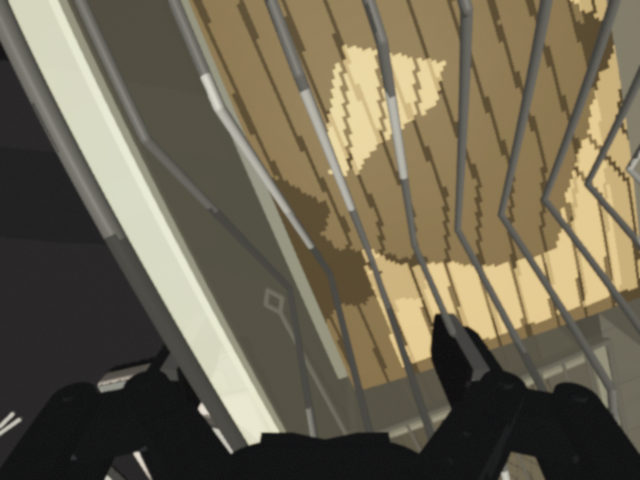

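The top view shows the steel tray around (322,220), the scale at left (187,275), and the draining tray at right (490,257). The square bottle is at (288,208), the jar at (321,222), the round bottle at (349,197) and the cup at (316,195). I'll zoom in on these.

```bash
cat > h.py <<'E'
import numpy as np,cv2
from plant import *
from scipy.spatial.transform import Rotation as R
def Rm(q): return R.from_quat([q[1],q[2],q[3],q[0]]).as_matrix()
def K(ci):
    f=240/np.tan(np.radians(ci['vertical_fov'])/2)
    return np.array([[f,0,ci['cx']],[0,f,ci['cy']],[0,0,1.]]),np.array([ci['k1'],0,0,0,0.])
def ray(ci,px):
    k,d=K(ci); p=cv2.undistortPoints(np.array(px,float).reshape(-1,1,2),k,d).reshape(-1,2)
    v=np.c_[p,np.ones(len(p))]@Rm(ci['rotation']).T
    return np.array(ci['origin']),v
def onz(ci,px,z):
    o,v=ray(ci,px); t=(z-o[2])/v[:,2]; return o+t[:,None]*v
def proj(ci,P):
    k,d=K(ci);M=Rm(ci['rotation']).T
    P=np.array(P,float).reshape(-1,3)
    return cv2.projectPoints((P-ci['origin'])@M.T,np.zeros(3),np.zeros(3),k,d)[0].reshape(-1,2)
def tri(c1,p1,c2,p2):
    o1,v1=ray(c1,[p1]);o2,v2=ray(c2,[p2]);v1=v1[0];v2=v2[0]
    A=np.c_[v1,-v2];t=np.linalg.lstsq(A,o2-o1,rcond=None)[0]
    a=o1+t[0]*v1;b=o2+t[1]*v2
    return (a+b)/2,np.linalg.norm(a-b)
E
python3 - <<'E'
import cv2
f=cv2.imread('pics/top0.png');cv2.imwrite('pics/t1.png',cv2.resize(f[150:290,245:400],None,fx=4,fy=4,interpolation=cv2.INTER_CUBIC)[:,:])
cv2.imwrite('pics/t2.png',cv2.resize(f[170:345,430:550],None,fx=3,fy=3,interpolation=cv2.INTER_CUBIC))
cv2.imwrite('pics/t3.png',cv2.resize(f[220:350,125:250],None,fx=4,fy=4,interpolation=cv2.INTER_CUBIC))
f=cv2.imread('pics/scene0.png');cv2.imwrite('pics/s1.png',cv2.resize(f[195:345,235:415],None,fx=4,fy=4,interpolation=cv2.INTER_CUBIC))
E
```

```text
(no output)
```

View pics/t1.png

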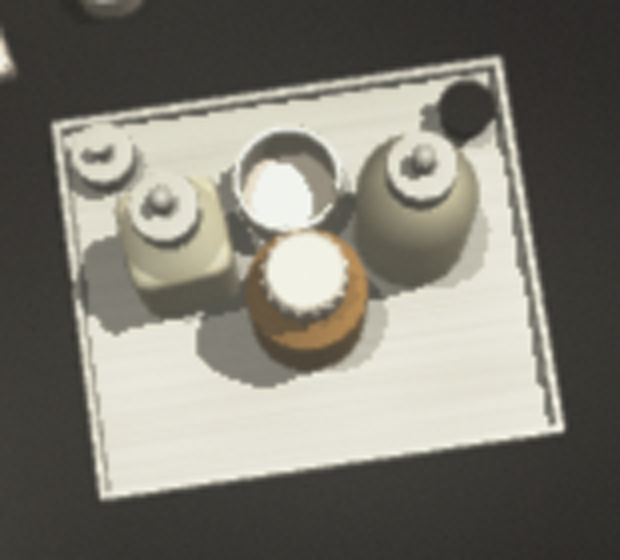

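View pics/s1.png

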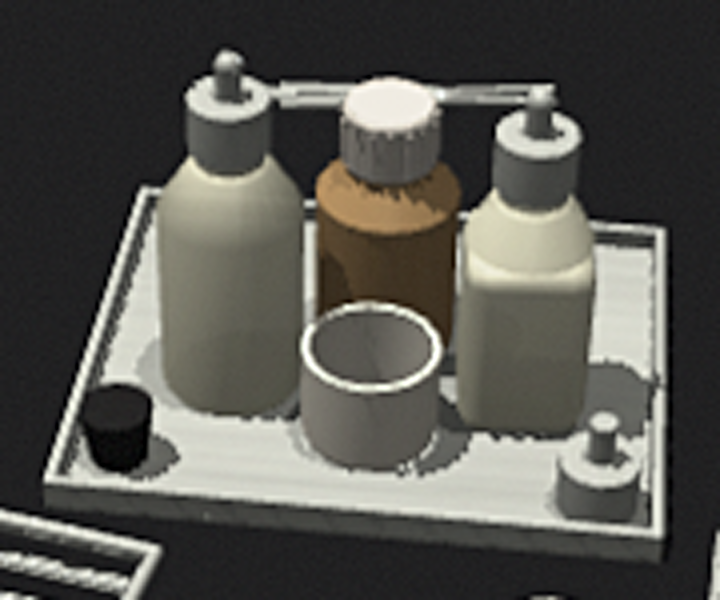

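View pics/t3.png

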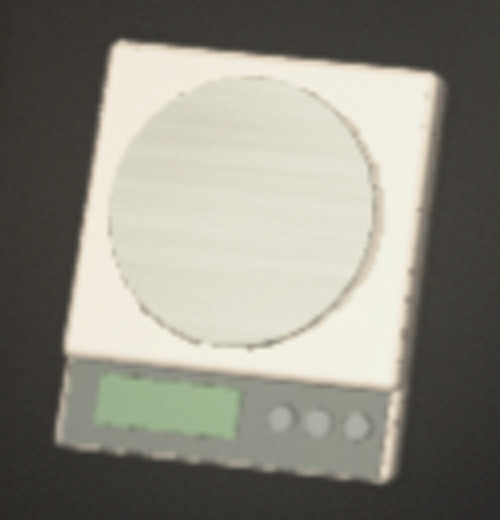

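View pics/t2.png

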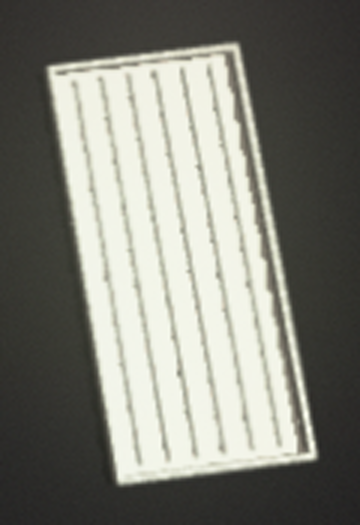

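Read from the zooms: cap tops at t1 (422,167), (165,210) and (307,271), cup rim at (288,183), tray corners, and pan centre at t3 (243,212). I'll compute positions and check them against the known sizes.

Run:
```python
from h import *
np.set_printoptions(precision=4,suppress=True)
ct=camera_info('top');cs=camera_info('scene')
T1=lambda p:((np.array(p)+.5)/4-.5+[245,150]);T2=lambda p:((np.array(p)+.5)/3-.5+[430,170]);T3=lambda p:((np.array(p)+.5)/4-.5+[125,220]);S1=lambda p:((np.array(p)+.5)/4-.5+[235,195])
for n,a,b,z in[('round',(422,167),(228,99),.148),('sq',(165,210),(538,133),.142),('jar',(307,271),(391,105),.127),('cup',(288,183),(371,347),.05),('rspout',(424,155),(229,58),.168),('sspout',(160,197),(541,93),.162)]:
    print(n,onz(ct,T1(a),z)[0,:2],onz(cs,S1(b),z)[0,:2],*tri(ct,T1(a),cs,S1(b)))
def rect(P):
    c=P.mean(0);print(' centre',c[:2],'sides',[np.linalg.norm(P[i]-P[(i+1)%4]) for i in range(4)],'yaw',[np.arctan2(*(P[0]-P[3])[1::-1]),np.arctan2(*(P[1]-P[2])[1::-1])])
print('store');rect(onz(ct,T1([(52,122),(500,57),(564,431),(101,499)]),.014))
print('side');rect(onz(ct,T2([(48,67),(239,44),(316,458),(118,485)]),.014))
p=onz(ct,T3([(243,212),(108,222),(375,203),(250,76),(232,348)]),.052);print('pan',p[:,:2])
# scene disc for pan: grey mask
f=cv2.imread('pics/scene0.png');cv2.imwrite('pics/s2.png',cv2.resize(f[210:310,430:560],None,fx=5,fy=5,interpolation=cv2.INTER_CUBIC))
print('cap spare',onz(ct,T1((102,160)),.03)[0],'stopper',onz(ct,T1((467,108)),.032)[0])
```

```text
round [ 0.6121 -0.0235] [ 0.6181 -0.0228] [ 0.6131 -0.024   0.1447] 0.0006152136052380082
sq [0.596  0.0985] [0.6012 0.0997] [0.5967 0.0989 0.139 ] 0.0003568952810651832
jar [0.5679 0.0319] [0.5737 0.0341] [0.5685 0.0325 0.1235] 0.0010434918882371857
cup [0.6314 0.0416] [0.6378 0.0423] [0.6325 0.0414 0.0457] 0.0004914561003687729
rspout [ 0.6125 -0.0235] [ 0.6193 -0.0217] [ 0.6135 -0.0236  0.1643] 0.00025487851354718416
sspout [0.5974 0.099 ] [0.6032 0.0999] [0.5982 0.0993 0.1588] 1.5891857531750017e-05
store
 centre [0.5898 0.0347] sides [np.float64(0.24957609477879383), np.float64(0.20968212254608704), np.float64(0.24921089285464718), np.float64(0.21010029718764425)] yaw [np.float64(0.12525046896495154), np.float64(0.12351449898765898)]
side
 centre [ 0.4988 -0.3236] sides [np.float64(0.14112225959488653), np.float64(0.29908003394295), np.float64(0.14002661685482215), np.float64(0.3001760075623978)] yaw [np.float64(0.09787239372651617), np.float64(0.09419242215172056)]
pan [[0.4745 0.3157]
 [0.4708 0.3864]
 [0.4777 0.247 ]
 [0.5455 0.3137]
 [0.4051 0.3198]]
cap spare [0.652  0.1421 0.03  ] stopper [ 0.675  -0.0554  0.032 ]
```

View pics/s2.png

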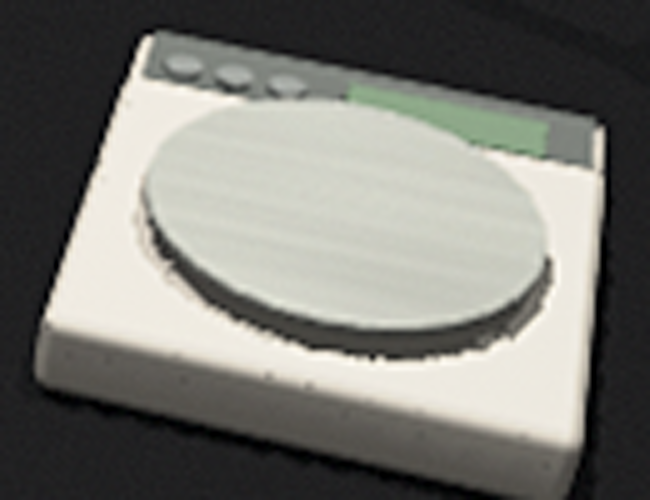

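Sizes agree to within 1 mm in the top view (trays 250×210 and 300×140, pan 141). The scene camera is off by about 5 mm, so I'll trust the top and refine with the wrist. Now lift, and turn the jaws along the tray's x.

```bash
python3 -m inch '0 0 -0.03 0 0 0 0;0 0 -0.03 0 0 0.1163 0;0 0 -0.03 0 0 0.1163 0;0 0 -0.02 0 0 0.1163 0;0 0 0 0 0 0.1163 0;0 0 0 0 0 0.1163 0;0 0 0 0 0 0.1163 0;0 0 0 0 0 0.1163 0;0 0 0 0 0 0.1163 0;0 0 0 0 0 0.1163 0'
cat > go.py <<'E'
import sys
from h import *
def yaw(s):
    m=Rm(s['tool_rot']);return np.arctan2(m[1,0],m[0,0]),m
def to(x,y,z=None):
    s=state();a,m=yaw(s);p=np.array(s['tool_pos']);d=np.array([x,y,p[2] if z is None else z])-p
    print('pos',p.round(4),'yaw',round(a,4),'tilt',m[:2,2].round(4),'shift tool',(m.T@d).round(4),'F',np.round(s['contact_force'],1),'w',round(s['gripper_width'],3),'t',round(s['time'],2))
if __name__=='__main__': to(*map(float,sys.argv[1:]))
E
python3 go.py 0.568 0.032 0.27
```

```text
time: 0.98
tool_pos: [0.2437, 0.5753, 0.3407]
tool_rot: [0.0, 0.998, 0.059, -0.0]
contact_force: [1.1, 0.6, -1.2]
gripper_width: 0.996
pos [0.2437 0.5753 0.3407] yaw 0.1176 tilt [-0.0005 -0.0008] shift tool [0.2584 0.5775 0.071 ] F [ 1.1  0.6 -1.2] w 0.996 t 0.98
```

```bash
python3 -m inch '0.006 0.014 0 0 0 0 0;0.0125 0.029 0 0 0 0 0;0.0132 0.0296 0.0035 0 0 0 0;0.0132 0.0296 0.0035 0 0 0 0;0.0132 0.0296 0.0035 0 0 0 0;0.0132 0.0296 0.0035 0 0 0 0;0.0132 0.0296 0.0035 0 0 0 0;0.0132 0.0296 0.0035 0 0 0 0;0.0132 0.0296 0.0035 0 0 0 0;0.0132 0.0296 0.0035 0 0 0 0' >/dev/null
python3 -m inch '0.0132 0.0296 0.0035 0 0 0 0;0.0132 0.0296 0.0035 0 0 0 0;0.0132 0.0296 0.0035 0 0 0 0;0.0132 0.0296 0.0035 0 0 0 0;0.0132 0.0296 0.0035 0 0 0 0;0.0132 0.0296 0.0035 0 0 0 0;0.0132 0.0296 0.0035 0 0 0 0;0.0132 0.0296 0.0035 0 0 0 0;0.008 0.018 0.0035 0 0 0 0;0 0 0 0 0 0 0'
python3 go.py 0.568 0.032 0.27
python3 - <<'E'
from h import *
ci=camera_info('wrist');f=grab_frame('wrist');cv2.imwrite('pics/w1.png',f)
import pickle;pickle.dump(ci,open('w1.pkl','wb'))
for n,P in dict(round=(.6121,-.0235,.148),sq=(.596,.0985,.142),jar=(.568,.032,.127),cup=(.6314,.0416,.05)).items(): print(n,proj(ci,P))
E
```

```text
time: 2.65
tool_pos: [0.546, 0.0704, 0.2802]
tool_rot: [0.001, 0.998, 0.06, -0.001]
contact_force: [-0.3, 0.2, -0.3]
gripper_width: 0.997
pos [0.546  0.0704 0.2802] yaw 0.1207 tilt [-0.0021 -0.0014] shift tool [0.0173 0.0407 0.0102] F [-0.3  0.2 -0.3] w 0.997 t 2.65
round [[387.82646375 341.15833875]]
sq [[393.95069238 197.8489346 ]]
jar [[344.53763694 266.38887323]]
cup [[402.47590596 235.92659701]]
```

View pics/w1.png

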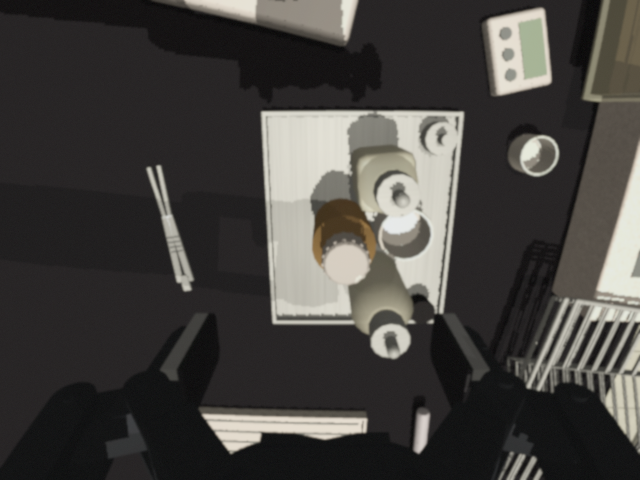

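Wrist view: lid centres at jar (347,264), round (390,341), square (397,195) and cup rim (404,234), all within about 3 px of the top-view prediction. Next I'll compare them in mm.

Run:
```python
from h import *
import pickle
ci=pickle.load(open('w1.pkl','rb'))
f=cv2.imread('pics/w1.png');cv2.imwrite('pics/w1z.png',cv2.resize(f[130:370,290:450],None,fx=2.5*1,fy=2.5,interpolation=cv2.INTER_CUBIC))
for n,p,z in[('jar',(347,264),.127),('round',(390,341),.148),('sq',(397,195),.142),('cup',(404.5,234),.05)]: print(n,onz(ci,[p],z)[0].round(4))
P=onz(ci,[(263,112),(463,112),(443,322),(273,324)],.014);print('store',P.mean(0),np.linalg.norm(np.diff(P,axis=0),axis=1))
```

```text
jar [0.5698 0.0344 0.127 ]
round [ 0.6139 -0.0231  0.148 ]
sq [0.5979 0.101  0.142 ]
cup [0.6331 0.0439 0.05  ]
store [0.59164849 0.03556334 0.014     ] [0.20824956 0.24947942 0.21232017]
```

View pics/w1z.png

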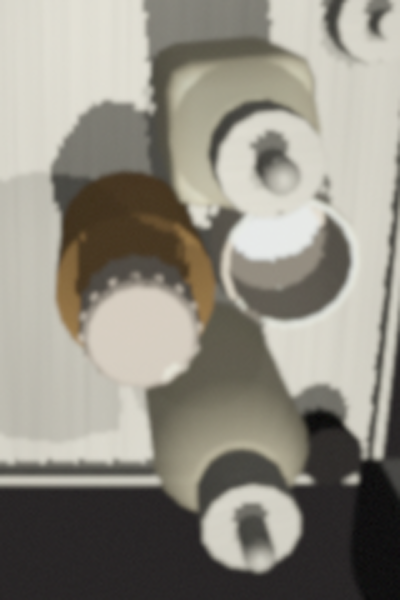

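```bash
python3 go.py 0.569 0.0332 0.16
```

```text
pos [0.5453 0.0721 0.2808] yaw 0.1217 tilt [-0.0021 -0.0001] shift tool [0.019  0.0415 0.1207] F [-0.4  0.  -0.5] w 0.998 t 2.7
```

```bash
python3 -m inch '0.005 0.0105 0 0 0 0 0.2;0.0095 0.0205 0 0 0 0 0.2;0.0045 0.0105 0.015 0 0 0 0.2;0 0 0.025 0 0 0 0.2;0 0 0.025 0 0 0 0.2;0 0 0.025 0 0 0 0.2;0 0 0.02 0 0 0 0.2;0 0 0.01 0 0 0 0.2;0 0 0 0 0 0 0.2'
for i in 1 2 3; do python3 go.py 0.569 0.0332 0.098; python3 -m inch '0 0 0 0 0 0 0.2'>/dev/null; done
python3 - <<'E'
from h import *
ci=camera_info('wrist');f=grab_frame('wrist');cv2.imwrite('pics/w2.png',f)
print(proj(ci,(.569,.0332,.127)))
E
```

```text
time: 3.45
tool_pos: [0.5675, 0.0359, 0.1589]
tool_rot: [-0.0, 0.998, 0.062, -0.003]
contact_force: [0.0, 0.0, -0.2]
gripper_width: 0.798
pos [0.5675 0.0359 0.1589] yaw 0.125 tilt [-0.0051  0.0003] shift tool [0.0015 0.0029 0.0609] F [ 0.   0.  -0.2] w 0.798 t 3.45
pos [0.5695 0.0356 0.1623] yaw 0.1245 tilt [ 0.0002 -0.0001] shift tool [-0.0008  0.0023  0.0643] F [ 0.8 -0.6  0.2] w 0.797 t 3.53
pos [0.5705 0.0355 0.1639] yaw 0.1241 tilt [ 0.0032 -0.0002] shift tool [-0.002   0.002   0.0659] F [0.  0.3 0.6] w 0.8 t 3.62
[[319.32468782 284.27374039]]
```

View pics/w2.png

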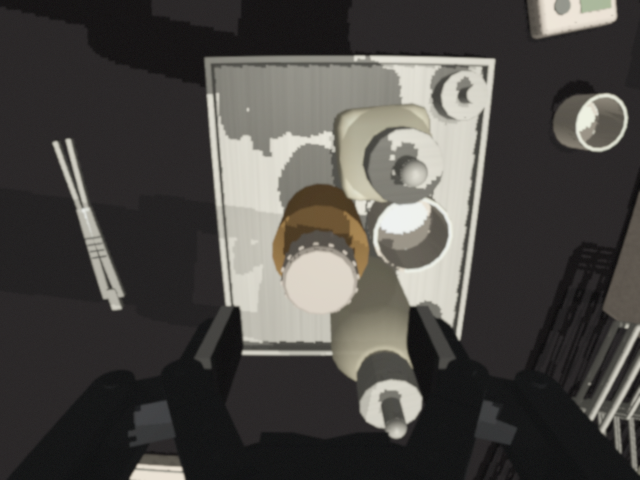

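```bash
python3 -m inch '0 0.0005 0 0 0 0 0.2;0 0 0 0 0 0 0.2'>/dev/null; for i in 1 2 ; do python3 go.py 0.5693 0.0345 0.098; python3 -m inch '0 0 0 0 0 0 0.2'>/dev/null; done
```

```text
pos [0.57   0.0347 0.1628] yaw 0.1233 tilt [ 0.0015 -0.0001] shift tool [-0.0008  0.0001  0.0648] F [0.7 0.1 0.6] w 0.796 t 3.92
pos [0.5697 0.0348 0.1623] yaw 0.1233 tilt [ 0.0008 -0.    ] shift tool [-0.0005  0.0002  0.0643] F [ 0.9  0.4 -0.9] w 0.8 t 4.0
```

```bash
python3 -m inch '-0.0005 0 0.01 0 0 0 0.2;0 0 0.015 0 0 0 0.2;0 0 0.015 0 0 0 0.2;0 0 0.012 0 0 0 0.2;0 0 0.008 0 0 0 0.2;0 0 0.004 0 0 0 0.2;0 0 0 0 0 0 0.2;0 0 0 0 0 0 0.2;0 0 0 0 0 0 0.2'>/dev/null; python3 go.py 0.5693 0.0345 0.098
python3 -m inch '0 0 0 0 0 0 0.35;0 0 0 0 0 0 0.4;0 0 0 0 0 0 0.45;0 0 0 0 0 0 0.5;0 0 0 0 0 0 0.55;0 0 0 0 0 0 0.6;0 0 0 0 0 0 0.7;0 0 0 0 0 0 0.7;0 0 0 0 0 0 0.7'; python3 go.py 0.5693 0.0345 0.098
```

```text
pos [0.5697 0.0347 0.0988] yaw 0.1233 tilt [ 0.0017 -0.0001] shift tool [-0.0005  0.0001  0.0008] F [1.2 0.4 0.1] w 0.801 t 4.83
time: 5.58
tool_pos: [0.5691, 0.0347, 0.0985]
tool_rot: [0.0, 0.998, 0.062, 0.0]
contact_force: [-2.3, -0.1, 5.8]
gripper_width: 0.446
pos [0.5691 0.0347 0.0985] yaw 0.1233 tilt [ 0.0001 -0.0002] shift tool [0.0002 0.0002 0.0005] F [-2.3 -0.1  5.8] w 0.446 t 5.58
```

```bash
python3 -m inch '0 0 -0.005 0 0 0 0.9;0 0 -0.01 0 0 0 0.9;0 0 -0.015 0 0 0 0.9;-0.004 0 -0.02 0 0 0 0.9;-0.012 0 -0.015 0 0 0 0.9;-0.02 0.005 -0.005 0 0 0 0.9;-0.02 0.015 0 0 0 0 0.9;-0.018 0.022 0 0 0 0 0.9;-0.015 0.03 0 0 0 0 0.9;-0.015 0.03 0 0 0 0 0.9'
python3 -m inch '-0.015 0.03 0 0 0 0 0.9;-0.015 0.03 0 0 0 0 0.9;-0.015 0.03 0 0 0 0 0.9;-0.015 0.03 0 0 0 0 0.9;-0.013 0.03 0 0 0 0 0.9;-0.012 0.03 0 0 0 0 0.9;-0.01 0.025 0 0 0 0 0.9;-0.008 0.02 0 0 0 0 0.9;-0.005 0.01 0 0 0 0 0.9;0 0 0 0 0 0 0.9'
python3 go.py 0.409 -0.333 0.098
```

```text
time: 6.42
tool_pos: [0.4774, -0.0797, 0.1678]
tool_rot: [0.0, 0.998, 0.062, 0.0]
contact_force: [0.5, -0.4, -2.3]
gripper_width: 0.45
time: 7.25
tool_pos: [0.3993, -0.3273, 0.1678]
tool_rot: [0.0, 0.998, 0.06, -0.0]
contact_force: [-1.1, 0.0, -1.6]
gripper_width: 0.447
pos [ 0.3993 -0.3273  0.1678] yaw 0.1205 tilt [-0.0002 -0.0002] shift tool [0.009  0.0068 0.0698] F [-1.1  0.  -1.6] w 0.447 t 7.25
```

```bash
python3 -m inch '0.0045 0.0035 0.005 0 0 0 0.9;0.0045 0.0035 0.015 0 0 0 0.9;0 0 0.015 0 0 0 0.9;0 0 0.012 0 0 0 0.9;0 0 0.008 0 0 0 0.9;0 0 0.004 0 0 0 0.9;0 0 0.004 0 0 0 0.9;0 0 0.002 0 0 0 0.9;0 0 0 0 0 0 0.9;0 0 0 0 0 0 0.9'
python3 go.py 0.409 -0.333 0.0985
python3 - <<'E'
from h import *
f=grab_frame('wrist');cv2.imwrite('pics/w3.png',f)
E
```

```text
time: 8.08
tool_pos: [0.4101, -0.3319, 0.1034]
tool_rot: [0.0, 0.998, 0.062, 0.0]
contact_force: [0.5, -0.5, -1.5]
gripper_width: 0.45
pos [ 0.4101 -0.3319  0.1034] yaw 0.1233 tilt [ 0.0007 -0.0007] shift tool [-0.0013  0.0009  0.0049] F [ 0.5 -0.5 -1.5] w 0.45 t 8.08
```

View pics/w3.png

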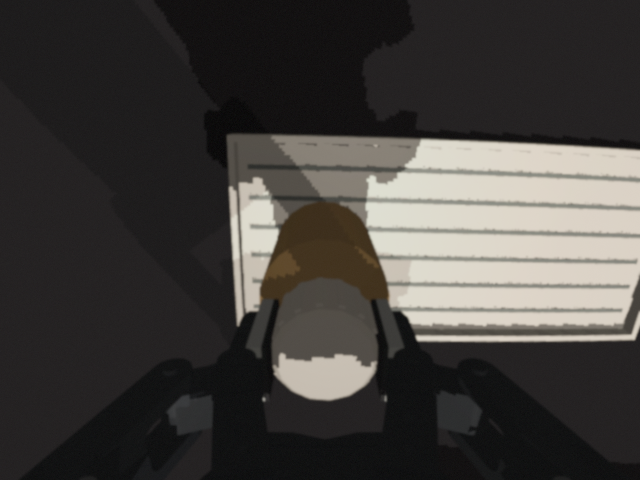

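The jar is held upright over the near end of the draining tray at about (325,300), and the grip is good. I'll lower the last few mm until contact.

```bash
python3 -m inch '0 0 0.002 0 0 0 0.9;0 0 0.001 0 0 0 0.9;0 0 0.0005 0 0 0 0.9;0 0 0.0005 0 0 0 0.9;0 0 0 0 0 0 0.9;0 0 0 0 0 0 0.9'; python3 go.py 0.409 -0.333 0.0985
```

```text
time: 8.63
tool_pos: [0.4098, -0.3316, 0.0988]
tool_rot: [-0.0, 0.998, 0.062, -0.0]
contact_force: [-0.4, -0.1, -2.0]
gripper_width: 0.447
pos [ 0.4098 -0.3316  0.0988] yaw 0.1233 tilt [-0.  0.] shift tool [-0.001   0.0013  0.0003] F [-0.4 -0.1 -2. ] w 0.447 t 8.63
```

```bash
python3 -m inch '0 0 0.0005 0 0 0 0.9;0 0 0 0 0 0 0.9;0 0 0 0 0 0 0.9'; python3 go.py 0.409 -0.333 0.0985;  python3 -m inch '0 0 0.0005 0 0 0 0.9;0 0 0 0 0 0 0.9;0 0 0 0 0 0 0.9'; python3 go.py 0.409 -0.333 0.0985
```

```text
time: 8.88
tool_pos: [0.41, -0.3318, 0.0985]
tool_rot: [0.0, 0.998, 0.062, 0.0]
contact_force: [-0.3, 0.4, -2.2]
gripper_width: 0.452
pos [ 0.41   -0.3318  0.0985] yaw 0.1233 tilt [ 0.0003 -0.0003] shift tool [-0.0011  0.0011  0.    ] F [-0.3  0.4 -2.2] w 0.452 t 8.88
time: 9.13
tool_pos: [0.41, -0.3319, 0.0985]
tool_rot: [0.0, 0.998, 0.062, 0.0]
contact_force: [-1.0, -0.1, 2.3]
gripper_width: 0.447
pos [ 0.41   -0.3319  0.0985] yaw 0.1234 tilt [ 0.0003 -0.0007] shift tool [-0.0011  0.0009 -0.    ] F [-1.  -0.1  2.3] w 0.447 t 9.13
```

Contact made. Release, lift, and head for the round bottle.

```bash
python3 -m inch '0 0 0 0 0 0 0.5;0 0 0 0 0 0 0.3;0 0 0 0 0 0 0.2;0 0 0 0 0 0 0.2;0 0 -0.01 0 0 0 0.2;0 0 -0.02 0 0 0 0.2;0 0 -0.03 0 0 0 0.2;0 0 -0.03 0 0 0 0.2;0 0 -0.02 0 0 0 0.2;0 0 -0.01 0 0 0 0.2'>/dev/null; python3 go.py 0.6135 -0.0233 0.215
```

```text
pos [ 0.4111 -0.3329  0.2227] yaw 0.1234 tilt [ 0.0047 -0.0049] shift tool [ 0.2389 -0.2823  0.0071] F [-0.  -0.   0.9] w 0.798 t 9.97
```

```bash
python3 -m inch '0.012 -0.015 0 0 0 0 0.2;0.024 -0.028 0 0 0 0 0.2;0.024 -0.028 0 0 0 0 0.2;0.024 -0.028 0 0 0 0 0.2;0.024 -0.028 0 0 0 0 0.2;0.024 -0.028 0 0 0 0 0.2;0.024 -0.028 0 0 0 0 0.2;0.024 -0.028 0 0 0 0 0.2;0.024 -0.028 0 0 0 0 0.2;0.018 -0.022 0 0 0 0 0.2'>/dev/null; python3 -m inch '0.012 -0.014 0 0 0 0 0.2;0.005 -0.007 0 0 0 0 0.2;0 0 0 0 0 0 0.2;0 0 0 0 0 0 0.2;0 0 0 0 0 0 0.2;0 0 0 0 0 0 0.2' >/dev/null; python3 go.py 0.6135 -0.0233 0.205
python3 - <<'E'
from h import *
f=grab_frame('top');cv2.imwrite('pics/t4.png',f)
ci=camera_info('wrist');f=grab_frame('wrist');cv2.imwrite('pics/w4.png',f)
import pickle;pickle.dump(ci,open('w4.pkl','wb'))
print(proj(ci,(.6135,-.0233,.148)))
E
```

```text
pos [ 0.6118 -0.0236  0.2178] yaw 0.1217 tilt [-0.0003 -0.0003] shift tool [ 0.0017 -0.0001  0.0128] F [-0.5 -0.   0.7] w 0.802 t 11.3
[[326.14625008 257.96448421]]
```

View pics/w4.png

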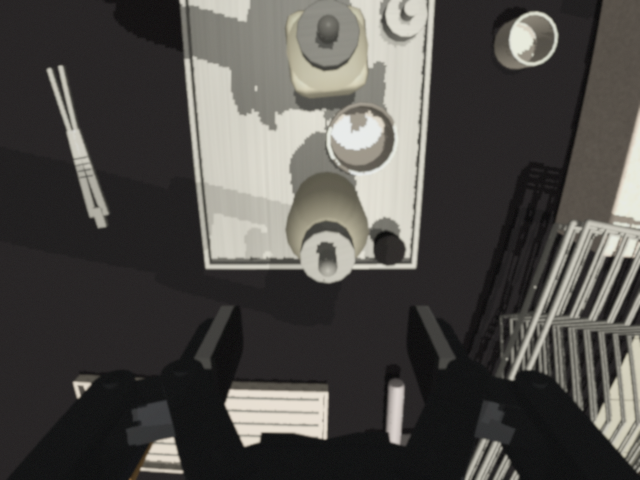

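View pics/t4.png

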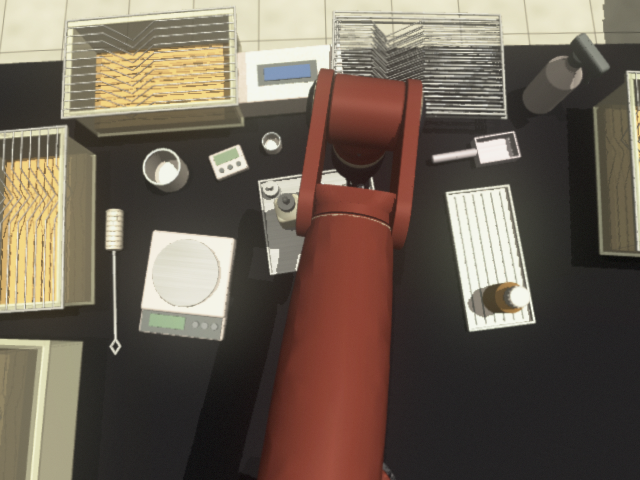

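Wrist: round cap centre (328,256) against the predicted (326,258), so about 1 mm. Top: the jar stands on the draining tray at (505,297). Descend.

```bash
python3 -m inch '0.0022 0 0.01 0 0 0 0.3;0 0 0.015 0 0 0 0.3;0 0 0.018 0 0 0 0.3;0 0 0.018 0 0 0 0.3;0 0 0.015 0 0 0 0.3;0 0 0.012 0 0 0 0.3;0 0 0.006 0 0 0 0.3;0 0 0.003 0 0 0 0.3;0 0 0.001 0 0 0 0.3;0 0 0 0 0 0 0.3'>/dev/null;python3 -m inch '0 0 0 0 0 0 0.3;0 0 0 0 0 0 0.3;0 0 0 0 0 0 0.3' >/dev/null; python3 go.py 0.614 -0.0233 0.119
python3 - <<'E'
from h import *
ci=camera_info('wrist');f=grab_frame('wrist');cv2.imwrite('pics/w5.png',f)
print(proj(ci,(.614,-.0233,.148)),state()['tool_pos'])
E
```

```text
pos [ 0.6151 -0.0221  0.1207] yaw 0.1234 tilt [ 0.0016 -0.0003] shift tool [-0.0012  0.001   0.0017] F [0.6 0.3 0.3] w 0.7 t 12.48
[[319.53589591 358.14277091]] [ 0.61494818 -0.02211523  0.12054196]
```

View pics/w5.png

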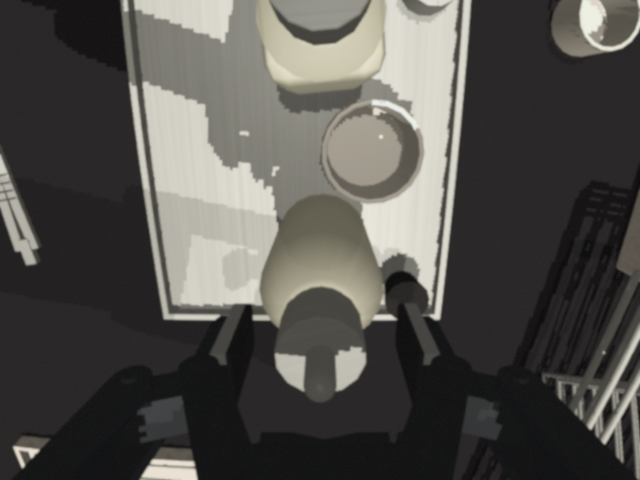

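The cap at (321,350) sits about 1 mm off the finger mid-line at 325. I'll correct this, then close gently.

```bash
python3 -m inch '-0.001 0.0005 0.001 0 0 0 0.3;0 0 0 0 0 0 0.4;0 0 0 0 0 0 0.45;0 0 0 0 0 0 0.5;0 0 0 0 0 0 0.55;0 0 0 0 0 0 0.6;0 0 0 0 0 0 0.65;0 0 0 0 0 0 0.8;0 0 0 0 0 0 0.9;0 0 0 0 0 0 0.9'; python3 go.py 0.614 -0.0233 0.119
```

```text
time: 13.37
tool_pos: [0.6138, -0.0228, 0.1191]
tool_rot: [0.0, 0.998, 0.062, 0.0]
contact_force: [0.4, -0.7, 1.3]
gripper_width: 0.372
pos [ 0.6138 -0.0228  0.1191] yaw 0.1233 tilt [ 0.0004 -0.0001] shift tool [0.0001 0.0005 0.0001] F [ 0.4 -0.7  1.3] w 0.372 t 13.37
```

```bash
python3 -m inch '0 0 -0.005 0 0 0 0.9;0 0 -0.01 0 0 0 0.9;0 0 -0.015 0 0 0 0.9;0 0 -0.02 0 0 0 0.9;0 0.005 -0.015 0 0 0 0.9;-0.002 0.015 -0.005 0 0 0 0.9;-0.006 0.025 0 0 0 0 0.9;-0.006 0.03 0 0 0 0 0.9;-0.007 0.03 0 0 0 0 0.9;-0.007 0.03 0 0 0 0 0.9'>/dev/null
python3 -m inch '-0.007 0.03 0 0 0 0 0.9;-0.007 0.03 0 0 0 0 0.9;-0.006 0.03 0 0 0 0 0.9;-0.006 0.03 0 0 0 0 0.9;-0.004 0.018 0.005 0 0 0 0.9;-0.003 0.012 0.01 0 0 0 0.9;0 0.001 0.015 0 0 0 0.9;0 0 0.015 0 0 0 0.9;0 0 0.01 0 0 0 0.9;0 0 0 0 0 0 0.9'
python3 go.py 0.5886 -0.315 0.1191
```

```text
time: 15.03
tool_pos: [0.5861, -0.3111, 0.1283]
tool_rot: [-0.003, 0.998, 0.062, -0.003]
contact_force: [-0.5, 0.3, -3.4]
gripper_width: 0.375
pos [ 0.5861 -0.3111  0.1283] yaw 0.1247 tilt [-0.0069  0.0052] shift tool [0.0021 0.0042 0.0092] F [-0.5  0.3 -3.4] w 0.375 t 15.03
```

```bash
python3 -m inch '0.001 0.002 0 0 0 0 0.9;0.001 0.002 0 0 0 0 0.9;0 0 0 0 0 0 0.9;0 0 0 0 0 0 0.9;0 0 0.004 0 0 0 0.9;0 0 0.002 0 0 0 0.9;0 0 0.001 0 0 0 0.9;0 0 0 0 0 0 0.9;0 0 0 0 0 0 0.9;0 0 0 0 0 0 0.9'
python3 go.py 0.5886 -0.315 0.1191
```

```text
time: 15.87
tool_pos: [0.5907, -0.3178, 0.1268]
tool_rot: [-0.0, 0.998, 0.062, 0.0]
contact_force: [0.2, -0.0, -2.3]
gripper_width: 0.379
pos [ 0.5907 -0.3178  0.1268] yaw 0.1232 tilt [0. 0.] shift tool [-0.0018 -0.003   0.0077] F [ 0.2 -0.  -2.3] w 0.379 t 15.87
```

```bash
python3 -m inch '0 0 0.003 0 0 0 0.9;0 0 0.002 0 0 0 0.9;0 0 0.001 0 0 0 0.9;0 0 0.0007 0 0 0 0.9;0 0 0.0005 0 0 0 0.9;0 0 0 0 0 0 0.9;0 0 0 0 0 0 0.9;0 0 0 0 0 0 0.9'
python3 -m inch '0 0 0.0005 0 0 0 0.9;0 0 0 0 0 0 0.9;0 0 0 0 0 0 0.9'; python3 go.py 0.5886 -0.315 0.1191
```

```text
time: 16.53
tool_pos: [0.5908, -0.3178, 0.1197]
tool_rot: [0.0, 0.998, 0.062, 0.0]
contact_force: [0.4, 0.4, -1.7]
gripper_width: 0.377
time: 16.78
tool_pos: [0.5907, -0.3178, 0.1191]
tool_rot: [0.0, 0.998, 0.062, 0.0]
contact_force: [0.3, 0.2, -2.8]
gripper_width: 0.377
pos [ 0.5907 -0.3178  0.1191] yaw 0.1233 tilt [ 0.0001 -0.    ] shift tool [-0.0018 -0.003   0.    ] F [ 0.3  0.2 -2.8] w 0.377 t 16.78
```

```bash
python3 -m inch '0 0 0.0005 0 0 0 0.9;0 0 0 0 0 0 0.9;0 0 0 0 0 0 0.9'; python3 go.py 0.5886 -0.315 0.1191
```

```text
time: 17.03
tool_pos: [0.5908, -0.3179, 0.1191]
tool_rot: [0.0, 0.998, 0.062, 0.0]
contact_force: [-0.7, 1.0, 0.6]
gripper_width: 0.375
pos [ 0.5908 -0.3179  0.1191] yaw 0.1233 tilt [ 0.0003 -0.0003] shift tool [-0.0019 -0.0031  0.    ] F [-0.7  1.   0.6] w 0.375 t 17.03
```

```bash
python3 -m inch '0 0 0 0 0 0 0.6;0 0 0 0 0 0 0.4;0 0 0 0 0 0 0.3;0 0 0 0 0 0 0.3;0 0 -0.01 0 0 0 0.3;0 0 -0.02 0 0 0 0.3;0 0 -0.03 0 0 0 0.3;0 0 -0.02 0 0 0 0.3;0 0 -0.015 0 0 0 0.3;0 0 -0.005 0 0 0 0.3'>/dev/null; python3 go.py 0.598 0.1 0.21
```

```text
pos [ 0.5921 -0.3186  0.2232] yaw 0.1234 tilt [ 0.0051 -0.0035] shift tool [ 0.0573 -0.4148  0.0117] F [ 0.9 -0.5  1. ] w 0.698 t 17.87
```

```bash
python3 -m inch '0.002 -0.015 0 0 0 0 0.3;0.004 -0.03 0 0 0 0 0.3;0.0045 -0.032 0 0 0 0 0.3;0.0045 -0.032 0 0 0 0 0.3;0.0045 -0.032 0 0 0 0 0.3;0.0045 -0.032 0 0 0 0 0.3;0.0045 -0.032 0 0 0 0 0.3;0.0045 -0.032 0 0 0 0 0.3;0.0045 -0.032 0 0 0 0 0.3;0.0045 -0.032 0 0 0 0 0.3'>/dev/null; python3 -m inch '0.0045 -0.032 0 0 0 0 0.3;0.0045 -0.032 0 0 0 0 0.3;0.004 -0.025 0 0 0 0 0.3;0.002 -0.016 0 0 0 0 0.3;0.001 -0.008 0.005 0 0 0 0.3;0 0 0.005 0 0 0 0.3;0 0 0 0 0 0 0.3;0 0 0 0 0 0 0.3;0 0 0 0 0 0 0.3;0 0 0 0 0 0 0.3' >/dev/null; python3 go.py 0.598 0.1 0.113
python3 - <<'E'
from h import *
ci=camera_info('wrist');f=grab_frame('wrist');cv2.imwrite('pics/w6.png',f)
print(proj(ci,(.598,.1,.142)),state()['tool_pos'])
E
```

```text
pos [0.5975 0.0992 0.2087] yaw 0.1218 tilt [ 0.0001 -0.0001] shift tool [ 0.0006 -0.0008  0.0957] F [-0.2 -0.   1. ] w 0.697 t 19.53
[[324.44087024 258.83811727]] [0.59758524 0.09930149 0.20882214]
```

View pics/w6.png

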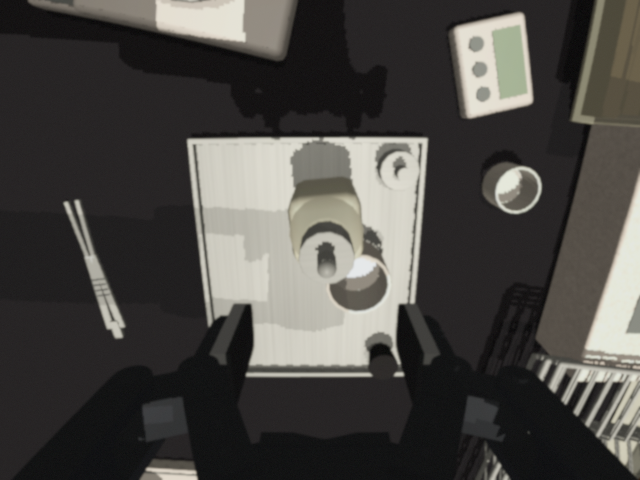

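Cap centre (326,257), within 1 mm of the prediction. Descend.

```bash
python3 -m inch '0.0003 -0.0005 0.01 0 0 0 0.3;0 0 0.015 0 0 0 0.3;0 0 0.018 0 0 0 0.3;0 0 0.018 0 0 0 0.3;0 0 0.015 0 0 0 0.3;0 0 0.01 0 0 0 0.3;0 0 0.006 0 0 0 0.3;0 0 0.003 0 0 0 0.3;0 0 0.001 0 0 0 0.3;0 0 0 0 0 0 0.3'>/dev/null;python3 -m inch '0 0 0 0 0 0 0.3;0 0 0 0 0 0 0.3;0 0 0 0 0 0 0.3' >/dev/null; python3 go.py 0.598 0.1 0.113
python3 - <<'E'
from h import *
ci=camera_info('wrist');f=grab_frame('wrist');cv2.imwrite('pics/w7.png',f)
print(proj(ci,(.598,.1,.142)),state()['tool_pos'])
E
```

```text
pos [0.5981 0.1008 0.1135] yaw 0.1233 tilt [0.0015 0.0001] shift tool [-0.0002  0.0008  0.0005] F [0.2 0.2 0.4] w 0.701 t 20.67
[[322.2446633  359.73723998]] [0.5980154  0.10079264 0.11332245]
```

View pics/w7.png

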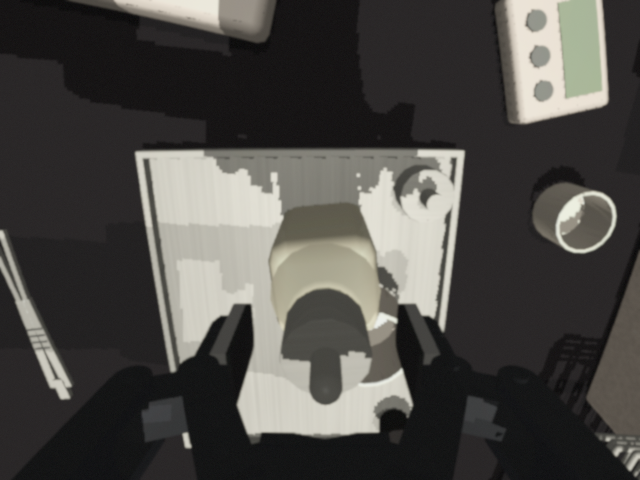

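The cap at about 326 is centred between the fingers. Close.

```bash
python3 -m inch '0 0 0 0 0 0 0.4;0 0 0 0 0 0 0.45;0 0 0 0 0 0 0.5;0 0 0 0 0 0 0.55;0 0 0 0 0 0 0.6;0 0 0 0 0 0 0.65;0 0 0 0 0 0 0.8;0 0 0 0 0 0 0.9;0 0 0 0 0 0 0.9;0 0 0 0 0 0 0.9'; python3 go.py 0.499 -0.324 0.113
```

```text
time: 21.55
tool_pos: [0.598, 0.1008, 0.113]
tool_rot: [0.0, 0.998, 0.062, 0.0]
contact_force: [0.4, 1.4, 1.8]
gripper_width: 0.376
pos [0.598  0.1008 0.113 ] yaw 0.1233 tilt [0.001 0.   ] shift tool [-1.505e-01  4.094e-01 -1.000e-04] F [0.4 1.4 1.8] w 0.376 t 21.55
```

```bash
python3 -m inch '0 0 -0.005 0 0 0 0.9;0 0 -0.01 0 0 0 0.9;0 0 -0.015 0 0 0 0.9;0 0 -0.02 0 0 0 0.9;-0.001 0.003 -0.015 0 0 0 0.9;-0.006 0.015 -0.01 0 0 0 0.9;-0.009 0.025 0 0 0 0 0.9;-0.012 0.032 0 0 0 0 0.9;-0.012 0.032 0 0 0 0 0.9;-0.012 0.032 0 0 0 0 0.9'>/dev/null
python3 -m inch '-0.012 0.032 0 0 0 0 0.9;-0.012 0.032 0 0 0 0 0.9;-0.012 0.032 0 0 0 0 0.9;-0.012 0.032 0 0 0 0 0.9;-0.012 0.032 0 0 0 0 0.9;-0.012 0.032 0 0 0 0 0.9;-0.012 0.032 0 0 0 0 0.9;-0.007 0.022 0 0 0 0 0.9;-0.004 0.014 0 0 0 0 0.9;0 0 0 0 0 0 0.9'>/dev/null
python3 -m inch '-0.002 0.008 0.01 0 0 0 0.9;0 0 0.015 0 0 0 0.9;0 0 0.015 0 0 0 0.9;0 0 0.01 0 0 0 0.9;0 0 0.005 0 0 0 0.9;0 0 0 0 0 0 0.9;0 0 0 0 0 0 0.9;0 0 0 0 0 0 0.9'
python3 go.py 0.5004 -0.3249 0.113
python3 - <<'E'
from h import *
f=grab_frame('wrist');cv2.imwrite('pics/w8.png',f)
E
```

```text
time: 23.88
tool_pos: [0.5004, -0.3216, 0.1336]
tool_rot: [0.001, 0.998, 0.062, 0.001]
contact_force: [0.1, -0.2, -3.1]
gripper_width: 0.373
pos [ 0.5004 -0.3216  0.1336] yaw 0.1239 tilt [ 0.0013 -0.001 ] shift tool [-0.0005  0.0032  0.0206] F [ 0.1 -0.2 -3.1] w 0.373 t 23.88
```

View pics/w8.png

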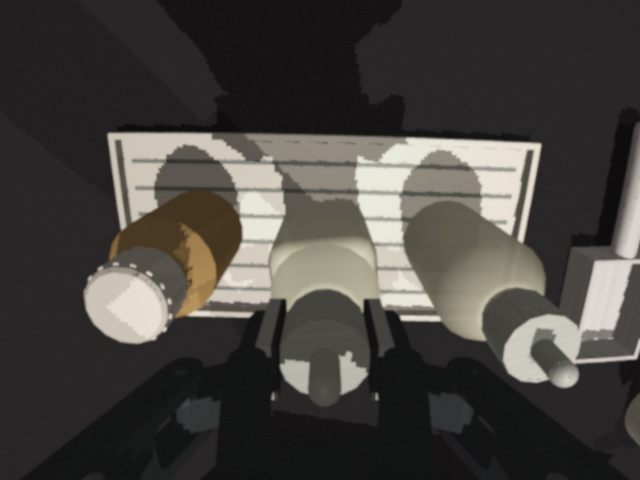

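The jar (left) and round bottle (right) stand on the draining tray, and the square bottle (325,300) is held between them with clear gaps. Lower it.

```bash
python3 -m inch '0 0.003 0.005 0 0 0 0.9;0 0 0.007 0 0 0 0.9;0 0 0.004 0 0 0 0.9;0 0 0.002 0 0 0 0.9;0 0 0.001 0 0 0 0.9;0 0 0.0005 0 0 0 0.9;0 0 0.0005 0 0 0 0.9;0 0 0 0 0 0 0.9;0 0 0 0 0 0 0.9;0 0 0 0 0 0 0.9'>/dev/null
python3 go.py 0.5004 -0.3249 0.113;python3 -m inch '0 0 0.0005 0 0 0 0.9;0 0 0 0 0 0 0.9;0 0 0 0 0 0 0.9'>/dev/null; python3 go.py 0.5004 -0.3249 0.113
```

```text
pos [ 0.5003 -0.3246  0.1129] yaw 0.1233 tilt [ 0.0003 -0.0004] shift tool [ 0.0001  0.0003 -0.0001] F [-0.6  1.3  1.2] w 0.38 t 24.77
pos [ 0.5004 -0.3247  0.1129] yaw 0.1233 tilt [ 0.0005 -0.0006] shift tool [-0.      0.0002 -0.0001] F [-1.5  1.1  3.8] w 0.375 t 25.02
```

```bash
python3 -m inch '0 0 0 0 0 0 0.6;0 0 0 0 0 0 0.4;0 0 0 0 0 0 0.3;0 0 0 0 0 0 0.3;0 0 -0.01 0 0 0 0.3;0 0 -0.02 0 0 0 0.3;0 0 -0.03 0 0 0 0.3;0 0 -0.025 0 0 0 0.3;0 0 -0.015 0 0 0 0.3;0 0 -0.005 0 0 0 0.3'>/dev/null; python3 go.py 0.6325 0.0425 0.21
```

```text
pos [ 0.5017 -0.3257  0.2221] yaw 0.1234 tilt [ 0.0056 -0.0047] shift tool [ 0.1751 -0.3494  0.0111] F [ 0.5 -0.1  0.3] w 0.7 t 25.85
```

Run:
```python
from h import *
f=grab_frame('top');cv2.imwrite('pics/t5.png',f)
f=grab_frame('scene');cv2.imwrite('pics/s5.png',f)
```

```text
(no output)
```

View pics/t5.png

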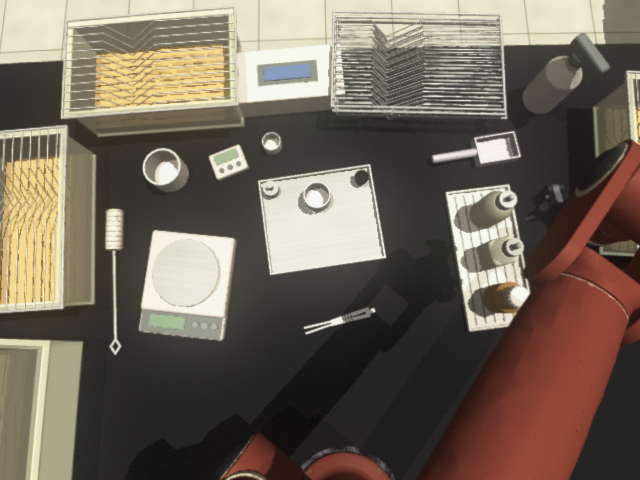

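View pics/s5.png

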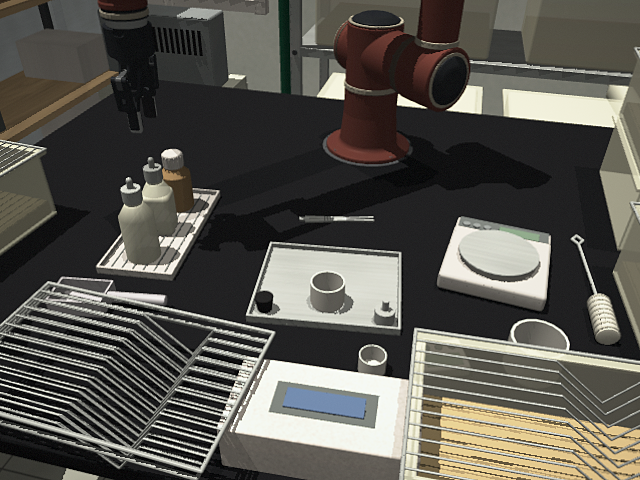

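All three stand upright on the draining tray, and the cup is undisturbed at top (316,197). Move to the cup and turn the jaws by a quarter.

```bash
python3 -m inch '0.006 -0.012 0 0 0 0 0.1;0.014 -0.028 0 0 0 0 0;0.014 -0.028 0 0 0 0 0;0.014 -0.028 0 0 0 0 0;0.014 -0.028 0 0 0 0 0;0.014 -0.028 0 0 0 0 0;0.014 -0.028 0 0 0 0 0;0.014 -0.028 0 0 0 0 0;0.014 -0.028 0 0 0 0 0;0.014 -0.028 0 0 0 0 0'>/dev/null
python3 -m inch '0.014 -0.028 0 0 0 0 0;0.014 -0.028 0 0 0 0 0;0.01 -0.022 0 0 0 0 0;0.006 -0.012 0 0 0 0 0;0.003 -0.006 0 0 0 -0.06 0;0 0 0 0 0 -0.1 0;0 0 0 0 0 -0.115 0;0 0 0 0 0 -0.115 0;0 0 0 0 0 -0.115 0;0 0 0 0 0 -0.115 0'>/dev/null
python3 -m inch '0 0 0 0 0 -0.115 0;0 0 0.01 0 0 -0.115 0;0 0 0.02 0 0 -0.115 0;0 0 0.02 0 0 -0.115 0;0 0 0.02 0 0 -0.115 0;0 0 0.01 0 0 -0.115 0;0 0 0 0 0 -0.115 0;0 0 0 0 0 -0.1458 0;0 0 0 0 0 0 0;0 0 0 0 0 0 0'
python3 -m inch '0 0 0 0 0 0 0;0 0 0 0 0 0 0;0 0 0 0 0 0 0'>/dev/null
python3 go.py 0.6325 0.0425 0.08
python3 - <<'E'
from h import *
ci=camera_info('wrist');f=grab_frame('wrist');cv2.imwrite('pics/w9.png',f)
import pickle;pickle.dump(ci,open('w9.pkl','wb'))
print(proj(ci,(.6325,.0425,.05)),state()['tool_pos'])
E
```

```text
time: 28.45
tool_pos: [0.6327, 0.0548, 0.1359]
tool_rot: [-0.001, 0.671, 0.741, -0.001]
contact_force: [0.1, 0.5, 0.9]
gripper_width: 0.997
pos [0.6335 0.0548 0.1372] yaw 1.6721 tilt [ 0. -0.] shift tool [-0.0122 -0.0022  0.0572] F [ 0.  -0.6 -0.2] w 0.998 t 28.7
[[304.18247211 242.734159  ]] [0.63352853 0.05483992 0.13718246]
```

View pics/w9.png

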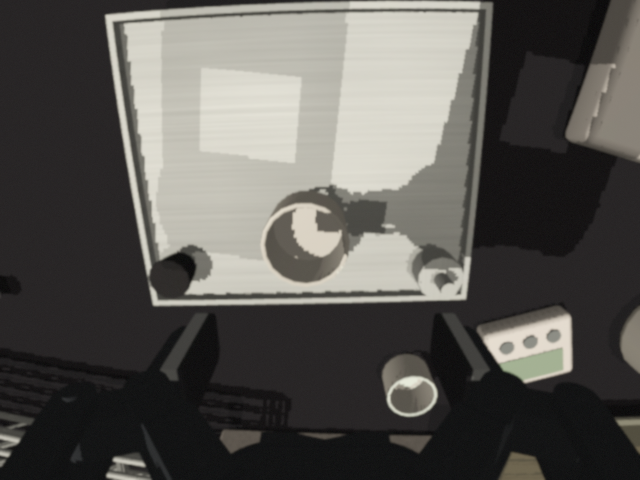

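Run:
```python
from h import *
import pickle
ci=pickle.load(open('w9.pkl','rb'))
f=cv2.imread('pics/w9.png');cv2.imwrite('pics/w9z.png',cv2.resize(f[180:300,240:370],None,fx=4,fy=4,interpolation=cv2.INTER_CUBIC))
p=onz(ci,[(261.5,243),(347.5,243),(304,202),(304,284)],.05);print(p,np.linalg.norm(p[0]-p[1]),np.linalg.norm(p[2]-p[3]))
```

```text
[[0.63546941 0.01504246 0.05      ]
 [0.62986319 0.07031814 0.05      ]
 [0.60575306 0.04013094 0.05      ]
 [0.66171877 0.04481539 0.05      ]] 0.05555925257906088 0.05616142007483146
```

View pics/w9z.png

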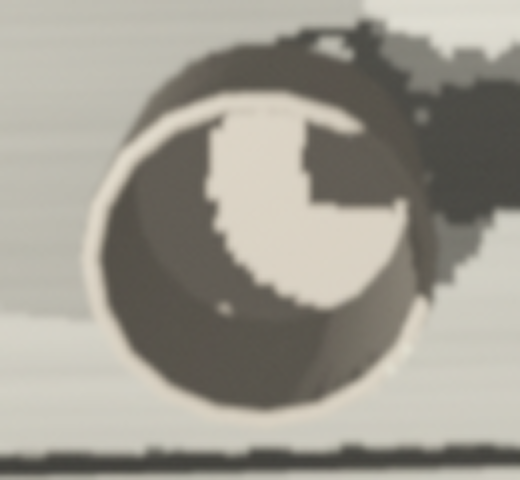

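The rim spans 57–58 mm, so it is the right cup, centred at about (.633,.043). Align and descend.

```bash
python3 -m inch '-0.006 -0.001 0 0 0 0 0;-0.0057 -0.0004 0.005 0 0 0 0;0 0 0.01 0 0 0 0;0 0 0.015 0 0 0 0;0 0 0.015 0 0 0 0;0 0 0.01 0 0 0 0;0 0 0 0 0 0 0;0 0 0 0 0 0 0;0 0 0 0 0 0 0;0 0 0 0 0 0 0'
python3 go.py 0.633 0.043 0.012
python3 - <<'E'
from h import *
ci=camera_info('wrist');f=grab_frame('wrist');cv2.imwrite('pics/w10.png',f)
print(proj(ci,(.633,.043,.05)),state()['tool_pos'])
E
```

```text
time: 29.58
tool_pos: [0.6341, 0.0431, 0.083]
tool_rot: [0.001, 0.67, 0.742, 0.001]
contact_force: [0.0, -0.4, 0.8]
gripper_width: 0.998
pos [0.6341 0.0431 0.083 ] yaw 1.6735 tilt [ 0.0017 -0.0001] shift tool [ 0.     -0.0012  0.071 ] F [ 0.  -0.4  0.8] w 0.998 t 29.58
[[322.67749535 279.59281891]] [0.63412021 0.04311236 0.08323202]
```

View pics/w10.png

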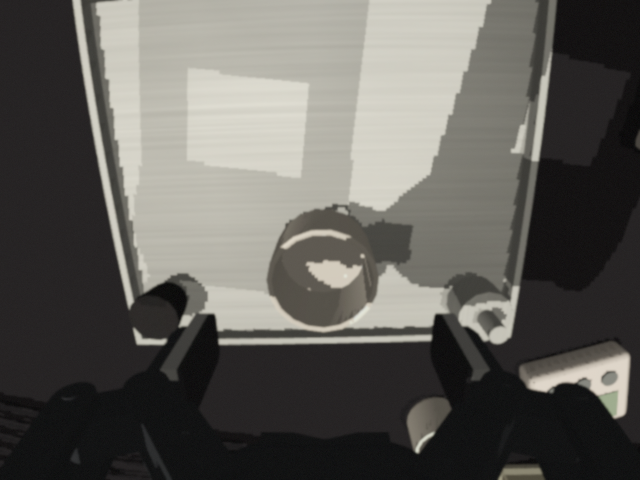

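```bash
python3 -m inch '0 -0.0005 0.01 0 0 0 0;0 0 0.015 0 0 0 0;0 0 0.015 0 0 0 0;0 0 0.012 0 0 0 0;0 0 0.008 0 0 0 0;0 0 0.006 0 0 0 0;0 0 0.003 0 0 0 0;0 0 0 0 0 0 0;0 0 0 0 0 0 0;0 0 0 0 0 0 0'
python3 go.py 0.633 0.043 0.012
```

```text
time: 30.47
tool_pos: [0.6336, 0.043, 0.014]
tool_rot: [0.001, 0.67, 0.742, 0.0]
contact_force: [-1.0, 0.1, -0.1]
gripper_width: 1.003
pos [0.6336 0.043  0.014 ] yaw 1.6733 tilt [ 0.0015 -0.0001] shift tool [ 0.0001 -0.0006  0.002 ] F [-1.   0.1 -0.1] w 1.003 t 30.47
```

```bash
python3 -m inch '0 0 0 0 0 0 0.1;0 0 0 0 0 0 0.17;0 0 0 0 0 0 0.22;0 0 0 0 0 0 0.27;0 0 0 0 0 0 0.32;0 0 0 0 0 0 0.38;0 0 0 0 0 0 0.5;0 0 0 0 0 0 0.6;0 0 0 0 0 0 0.6;0 0 0 0 0 0 0.6'
python3 go.py 0.633 0.043 0.06
python3 - <<'E'
from h import *
f=grab_frame('wrist');cv2.imwrite('pics/w11.png',f)
E
```

```text
time: 31.3
tool_pos: [0.6334, 0.043, 0.0139]
tool_rot: [0.0, 0.67, 0.742, 0.0]
contact_force: [-1.0, 0.1, 5.0]
gripper_width: 0.675
pos [0.6334 0.043  0.0139] yaw 1.6733 tilt [ 0.0012 -0.0001] shift tool [ 0.0001 -0.0004 -0.0461] F [-1.   0.1  5. ] w 0.675 t 31.3
```

View pics/w11.png

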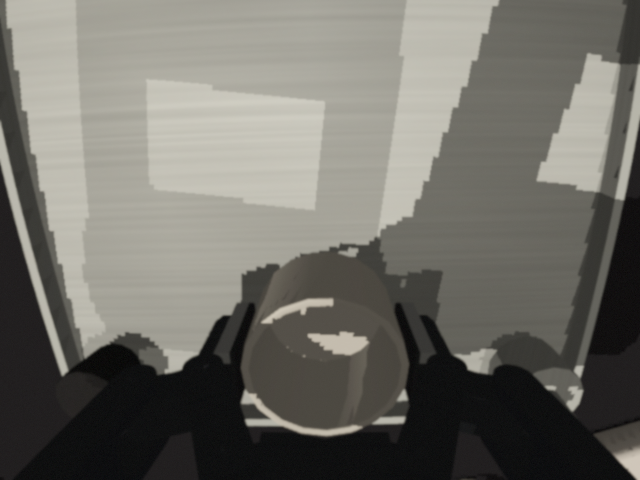

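Gripped (57 mm). Lift and carry it to the scale.

```bash
python3 -m inch '0 0 -0.005 0 0 0 0.7;0 0 -0.01 0 0 0 0.7;0 0 -0.02 0 0 0 0.7;0 0 -0.025 0 0 0 0.7;0.003 -0.001 -0.025 0 0 0 0.7;0.012 -0.005 -0.015 0 0 0 0.7;0.022 -0.01 -0.01 0 0 0 0.7;0.027 -0.0121 0 0 0 0 0.7;0.027 -0.0121 0 0 0 0 0.7;0.027 -0.0121 0 0 0 0 0.7'>/dev/null
python3 -m inch '0.027 -0.0121 0 0 0 0 0.7;0.027 -0.0121 0 0 0 0 0.7;0.027 -0.0121 0 0 0 0 0.7;0.027 -0.0121 0 0 0 0 0.7;0.025 -0.012 0 0 0 0 0.7;0.018 -0.008 0 0 0 0 0.7;0.01 -0.004 0 0 0 0 0.7;0 0 0 0 0 0 0.7;0 0 0 0 0 0 0.7;0 0 0 0 0 0 0.7'
python3 go.py 0.476 0.317 0.0619
python3 - <<'E'
from h import *
ci=camera_info('wrist');f=grab_frame('wrist');cv2.imwrite('pics/w12.png',f)
import pickle;pickle.dump(ci,open('w12.pkl','wb'))
a=np.linspace(0,6.28,13);print(proj(ci,np.c_[.476+.07*np.cos(a),.317+.07*np.sin(a),0*a+.052]).round(0).tolist())
E
```

```text
time: 33.02
tool_pos: [0.4807, 0.3069, 0.1231]
tool_rot: [0.0, 0.67, 0.742, -0.0]
contact_force: [0.5, -0.1, -0.9]
gripper_width: 0.672
pos [0.4807 0.3069 0.1231] yaw 1.6725 tilt [ 0.0001 -0.0005] shift tool [ 0.0105 -0.0037  0.0612] F [ 0.5 -0.1 -0.9] w 0.672 t 33.02
[[328.0, 347.0], [382.0, 340.0], [428.0, 309.0], [453.0, 260.0], [450.0, 203.0], [415.0, 154.0], [355.0, 130.0], [290.0, 140.0], [242.0, 182.0], [225.0, 238.0], [238.0, 291.0], [276.0, 330.0], [328.0, 347.0]]
```

View pics/w12.png

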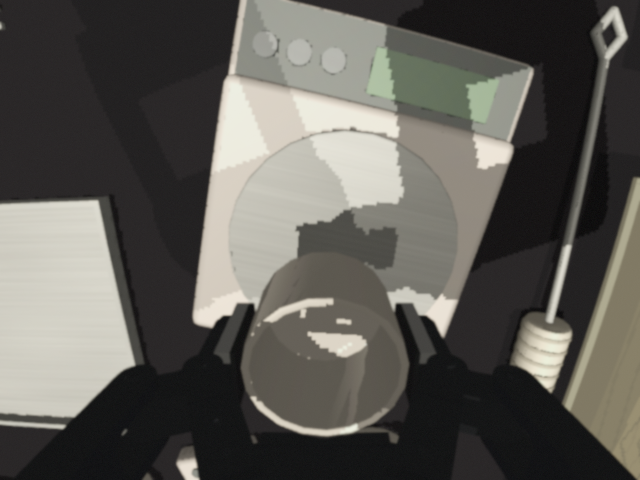

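The pan edges are at 229 and 459 (predicted 225 and 453), with the top edge at 129. So the pan centre is nearer y≈0.3195. I'll go to (.4757,.319).

```bash
python3 -m inch '0.006 -0.002 0 0 0 0 0.7;0.0065 -0.002 0.008 0 0 0 0.7;0 0 0.015 0 0 0 0.7;0 0 0.015 0 0 0 0.7;0 0 0.01 0 0 0 0.7;0 0 0.006 0 0 0 0.7;0 0 0 0 0 0 0.7;0 0 0 0 0 0 0.7;0 0 0 0 0 0 0.7;0 0 0 0 0 0 0.7'
python3 go.py 0.4757 0.319 0.0619
python3 - <<'E'
from h import *
f=grab_frame('scene');cv2.imwrite('pics/s6.png',f[150:400,400:640].repeat(2,0).repeat(2,1))
ci=camera_info('wrist');f=grab_frame('wrist');cv2.imwrite('pics/w13.png',f)
a=np.linspace(0,6.28,13);print(proj(ci,np.c_[.4757+.07*np.cos(a),.319+.07*np.sin(a),0*a+.052]).round(0).tolist())
E
```

```text
time: 33.9
tool_pos: [0.4758, 0.3202, 0.0703]
tool_rot: [0.0, 0.67, 0.742, 0.001]
contact_force: [0.1, 0.2, -1.5]
gripper_width: 0.671
pos [0.4758 0.3202 0.0703] yaw 1.6732 tilt [0.0018 0.0009] shift tool [-0.0012 -0.0002  0.0084] F [ 0.1  0.2 -1.5] w 0.671 t 33.9
[[308.0, 409.0], [374.0, 401.0], [430.0, 365.0], [463.0, 307.0], [461.0, 238.0], [416.0, 175.0], [337.0, 144.0], [252.0, 158.0], [192.0, 211.0], [173.0, 280.0], [194.0, 345.0], [243.0, 390.0], [307.0, 409.0]]
```

View pics/w13.png

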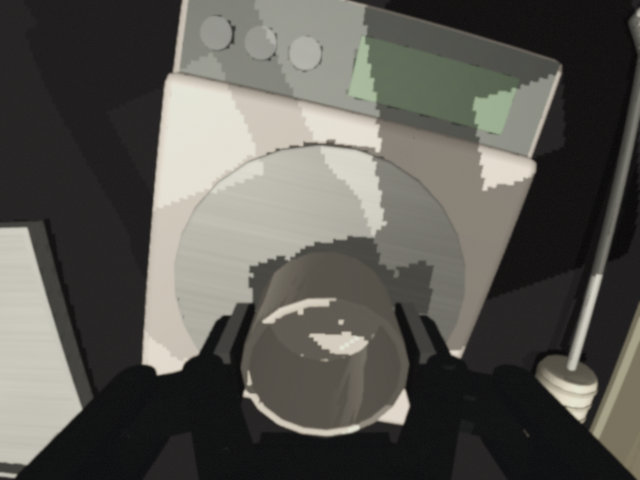

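View pics/s6.png

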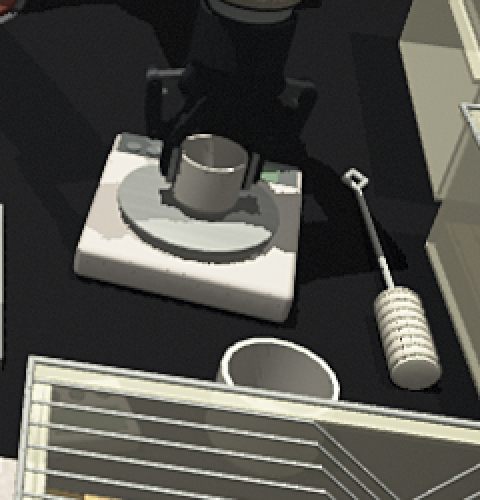

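Pan edges at 175, 465 and 143 match the prediction to within 2 px. Lower.

```bash
python3 -m inch '-0.0008 0 0.003 0 0 0 0.7;0 0 0.002 0 0 0 0.7;0 0 0.001 0 0 0 0.7;0 0 0.001 0 0 0 0.7;0 0 0.0005 0 0 0 0.7;0 0 0 0 0 0 0.7;0 0 0 0 0 0 0.7;0 0 0 0 0 0 0.7'>/dev/null
python3 go.py 0.4757 0.319 0.0619; python3 -m inch '0 0 0.0005 0 0 0 0.7;0 0 0 0 0 0 0.7;0 0 0 0 0 0 0.7'>/dev/null;python3 go.py 0.4757 0.319 0.0619
```

```text
pos [0.4752 0.3191 0.0619] yaw 1.6734 tilt [0.0002 0.0001] shift tool [-0.0001  0.0005  0.    ] F [-2.4 -1.3  2.8] w 0.67 t 34.67
pos [0.4752 0.3191 0.0619] yaw 1.6733 tilt [ 0.0001 -0.    ] shift tool [-0.0001  0.0005  0.    ] F [-2.9 -1.6  6. ] w 0.672 t 34.92
```

```bash
python3 -m inch '0 0 -0.0005 0 0 0 0.5;0 0 0 0 0 0 0.25;0 0 0 0 0 0 0.1;0 0 0 0 0 0 0;0 0 0 0 0 0 0;0 0 -0.008 0 0 0 0;0 0 -0.02 0 0 0 0;0 0 -0.03 0 0 0 0;0 0 -0.03 0 0 0 0;0 0 -0.03 0 0 0 0'>/dev/null
python3 -m inch '0 0 -0.02 0 0 0.1 0;0 0 -0.015 0 0 0.115 0;0 0 0 0 0 0.115 0;0 0 0 0 0 0.115 0;0 0 0 0 0 0.115 0;0 0 0 0 0 0.115 0;0 0 0 0 0 0.115 0;0 0 0 0 0 0.115 0;0 0 0 0 0 0.115 0;0 0 0 0 0 0.115 0'>/dev/null
python3 -m inch '0 0 0 0 0 0.115 0.3;0 0 0 0 0 0.115 0.3;0 0 0 0 0 0.115 0.3;0 0 0 0 0 0.07 0.3;0 0 0 0 0 0 0.3;0 0 0 0 0 0 0.3'
python3 go.py 0.5908 -0.3179 0.22
python3 - <<'E'
from h import *
f=grab_frame('scene');cv2.imwrite('pics/s7.png',f)
E
```

```text
time: 37.08
tool_pos: [0.4751, 0.319, 0.2151]
tool_rot: [-0.0, 0.998, 0.063, 0.0]
contact_force: [0.0, -0.3, -0.4]
gripper_width: 0.7
pos [0.4751 0.319  0.2151] yaw 0.1252 tilt [0.0005 0.0002] shift tool [ 0.0352  0.6464 -0.005 ] F [ 0.  -0.3 -0.4] w 0.7 t 37.08
```

View pics/s7.png

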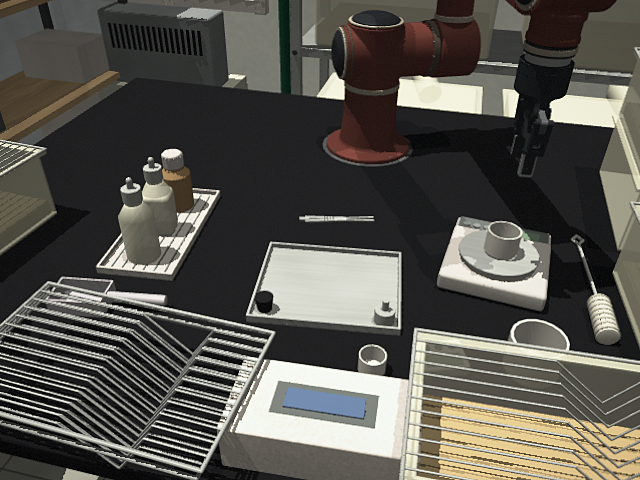

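The cup stands centred on the pan at (505,250). Now to the round bottle on the draining tray.

```bash
python3 -m inch '0.001 0.015 -0.005 0 0 0.0019 0.3;0.0018 0.028 0 0 0 0 0.3;0.0019 0.035 0 0 0 0 0.3;0.0019 0.035 0 0 0 0 0.3;0.0019 0.035 0 0 0 0 0.3;0.0019 0.035 0 0 0 0 0.3;0.0019 0.035 0 0 0 0 0.3;0.0019 0.035 0 0 0 0 0.3;0.0019 0.035 0 0 0 0 0.3;0.0019 0.035 0 0 0 0 0.3'>/dev/null
python3 -m inch '0.0019 0.035 0 0 0 0 0.3;0.0019 0.035 0 0 0 0 0.3;0.0019 0.035 0 0 0 0 0.3;0.0019 0.035 0 0 0 0 0.3;0.0019 0.035 0 0 0 0 0.3;0.0019 0.035 0 0 0 0 0.3;0.0019 0.035 0 0 0 0 0.3;0.0019 0.032 0 0 0 0 0.3;0.0019 0.026 0 0 0 0 0.3;0.001 0.015 0 0 0 0 0.3'>/dev/null
python3 -m inch '0 0.006 0 0 0 0 0.3;0 0 0 0 0 0 0.3;0 0 0 0 0 0 0.3;0 0 0 0 0 0 0.3;0 0 0 0 0 0 0.3;0 0 0 0 0 0 0.3'>/dev/null;python3 go.py 0.5908 -0.3179 0.1191
```

```text
pos [ 0.5894 -0.3177  0.2198] yaw 0.1229 tilt [0.0001 0.    ] shift tool [0.0014 0.0004 0.1007] F [ 0.   0.1 -0.9] w 0.7 t 39.3
```

```bash
python3 -m inch '0.0014 0.0004 0.01 0 0 0 0.3;0 0 0.018 0 0 0 0.3;0 0 0.02 0 0 0 0.3;0 0 0.02 0 0 0 0.3;0 0 0.015 0 0 0 0.3;0 0 0.01 0 0 0 0.3;0 0 0.005 0 0 0 0.3;0 0 0.002 0 0 0 0.3;0 0 0.0007 0 0 0 0.3;0 0 0 0 0 0 0.3'>/dev/null;python3 -m inch '0 0 0 0 0 0 0.3;0 0 0 0 0 0 0.3;0 0 0 0 0 0 0.3;0 0 0 0 0 0 0.3;0 0 0 0 0 0 0.3' ;python3 go.py 0.5908 -0.3179 0.1191
```

```text
time: 40.55
tool_pos: [0.5908, -0.3192, 0.1192]
tool_rot: [0.0, 0.998, 0.061, 0.0]
contact_force: [-0.3, 0.2, 0.6]
gripper_width: 0.701
pos [ 0.5908 -0.3192  0.1192] yaw 0.1214 tilt [ 0.0003 -0.0003] shift tool [ 0.0001 -0.0013  0.0001] F [-0.3  0.2  0.6] w 0.701 t 40.55
```

```bash
python3 -m inch '0.0001 -0.0013 0 0 0 -0.0019 0.3;0 0 0 0 0 0 0.3;0 0 0 0 0 0 0.3;0 0 0 0 0 0 0.4;0 0 0 0 0 0 0.45;0 0 0 0 0 0 0.5;0 0 0 0 0 0 0.55;0 0 0 0 0 0 0.6;0 0 0 0 0 0 0.7;0 0 0 0 0 0 0.9'>/dev/null;python3 -m inch '0 0 0 0 0 0 0.9;0 0 0 0 0 0 0.9' ;python3 go.py 0.5908 -0.3179 0.1191;python3 go.py 0.6138 -0.0228 0.1191
```

```text
time: 41.55
tool_pos: [0.5909, -0.3179, 0.1192]
tool_rot: [0.0, 0.998, 0.062, 0.0]
contact_force: [0.6, -0.0, 0.7]
gripper_width: 0.379
pos [ 0.5909 -0.3179  0.1192] yaw 0.1233 tilt [ 0.0006 -0.0004] shift tool [-0.0001 -0.      0.0001] F [ 0.6 -0.   0.7] w 0.379 t 41.55
pos [ 0.5909 -0.3179  0.1192] yaw 0.1233 tilt [ 0.0006 -0.0004] shift tool [ 0.059  -0.2901  0.    ] F [ 0.6 -0.   0.7] w 0.379 t 41.55
```

```bash
python3 -m inch '0 0 -0.005 0 0 0 0.9;0 0 -0.01 0 0 0 0.9;0 0 -0.015 0 0 0 0.9;0 0 -0.02 0 0 0 0.9;0.001 -0.005 -0.015 0 0 0 0.9;0.003 -0.015 -0.005 0 0 0 0.9;0.005 -0.025 0 0 0 0 0.9;0.006 -0.03 0 0 0 0 0.9;0.006 -0.03 0 0 0 0 0.9;0.006 -0.03 0 0 0 0 0.9'>/dev/null
python3 -m inch '0.006 -0.03 0 0 0 0 0.9;0.006 -0.03 0 0 0 0 0.9;0.006 -0.03 0 0 0 0 0.9;0.006 -0.03 0 0 0 0 0.9;0.004 -0.018 0 0 0 0 0.9;0.003 -0.012 0 0 0 0 0.9;0.001 -0.005 0 0 0 0 0.9;0 0 0 0 0 0 0.9;0 0 0 0 0 0 0.9;0 0 0 0 0 0 0.9'
python3 go.py 0.6138 -0.0228 0.1191
```

```text
time: 43.22
tool_pos: [0.6135, -0.0238, 0.1889]
tool_rot: [0.0, 0.998, 0.061, -0.0]
contact_force: [-0.1, -0.1, -1.4]
gripper_width: 0.38
pos [ 0.6135 -0.0238  0.1889] yaw 0.1221 tilt [-0.0001 -0.0005] shift tool [ 0.0005 -0.0009  0.0698] F [-0.1 -0.1 -1.4] w 0.38 t 43.22
```

```bash
python3 -m inch '0 0 0.01 0 0 0 0.9;0 0 0.015 0 0 0 0.9;0 0 0.015 0 0 0 0.9;0 0 0.012 0 0 0 0.9;0 0 0.008 0 0 0 0.9;0 0 0.004 0 0 0 0.9;0 0 0 0 0 0 0.9;0 0 0 0 0 0 0.9;0 0 0 0 0 0 0.9;0 0 0 0 0 0 0.9'>/dev/null
python3 go.py 0.6138 -0.0228 0.1191
```

```text
pos [ 0.6143 -0.0228  0.1261] yaw 0.1233 tilt [ 0.0021 -0.0003] shift tool [-0.0005 -0.0001  0.007 ] F [ 0.7  0.7 -2.7] w 0.382 t 44.05
```

```bash
python3 -m inch '0 0 0.003 0 0 0 0.9;0 0 0.002 0 0 0 0.9;0 0 0.001 0 0 0 0.9;0 0 0 0 0 0 0.9;0 0 0 0 0 0 0.9;0 0 0 0 0 0 0.9'>/dev/null
python3 go.py 0.6138 -0.0228 0.1191
```

```text
pos [ 0.6136 -0.0227  0.1192] yaw 0.1233 tilt [0.0002 0.    ] shift tool [0.0002 0.0001 0.0001] F [-0.7  0.3  0.8] w 0.378 t 44.55
```

The round bottle is back within 0.2 mm and touching the tray floor. Release, then fetch the square bottle.

```bash
python3 -m inch '0 0 0 0 0 0 0.6;0 0 0 0 0 0 0.4;0 0 0 0 0 0 0.3;0 0 0 0 0 0 0.3;0 0 -0.01 0 0 0 0.3;0 0 -0.02 0 0 0 0.3;0 0 -0.03 0 0 0 0.3;0 0 -0.025 0 0 0 0.3;0 0 -0.012 0 0 0 0.3;0 0 -0.005 0 0 0 0.3'>/dev/null; python3 go.py 0.5004 -0.3247 0.22
```

```text
pos [ 0.6151 -0.023   0.2249] yaw 0.1233 tilt [ 0.0059 -0.0009] shift tool [-0.151   0.2853  0.0045] F [-0.1 -0.2  0.6] w 0.699 t 45.38
```

```bash
python3 -m inch '-0.006 0.012 0 0 0 0 0.3;-0.012 0.023 0 0 0 0 0.3;-0.015 0.029 0 0 0 0 0.3;-0.015 0.029 0 0 0 0 0.3;-0.015 0.029 0 0 0 0 0.3;-0.015 0.029 0 0 0 0 0.3;-0.015 0.029 0 0 0 0 0.3;-0.015 0.029 0 0 0 0 0.3;-0.015 0.029 0 0 0 0 0.3;-0.014 0.023 0 0 0 0 0.3'>/dev/null
python3 -m inch '-0.009 0.016 0.005 0 0 0 0.3;-0.005 0.009 0 0 0 0 0.3;0 0 0 0 0 0 0.3;0 0 0 0 0 0 0.3;0 0 0 0 0 0 0.3;0 0 0 0 0 0 0.3'>/dev/null; python3 go.py 0.5004 -0.3247 0.1129
```

```text
pos [ 0.4993 -0.3241  0.2158] yaw 0.1248 tilt [-0.      0.0004] shift tool [0.001  0.0008 0.1029] F [-0.2  1.3  0.5] w 0.702 t 46.72
```

```bash
python3 -m inch '0 0 0.01 0 0 0 0.3;0 0 0.018 0 0 0 0.3;0 0 0.02 0 0 0 0.3;0 0 0.02 0 0 0 0.3;0 0 0.015 0 0 0 0.3;0 0 0.01 0 0 0 0.3;0 0 0.006 0 0 0 0.3;0 0 0.003 0 0 0 0.3;0 0 0.0009 0 0 0 0.3;0 0 0 0 0 0 0.3'>/dev/null;python3 -m inch '0 0 0 0 0 0 0.3;0 0 0 0 0 0 0.3;0 0 0 0 0 0 0.3;0 0 0 0 0 0 0.3' >/dev/null;python3 go.py 0.5004 -0.3247 0.1129
```

```text
pos [ 0.4991 -0.3254  0.1136] yaw 0.1232 tilt [ 0.0007 -0.0006] shift tool [ 0.0014 -0.0005  0.0007] F [ 0.4 -0.3 -0.2] w 0.7 t 47.88
```

```bash
python3 -m inch '0.0014 -0.0005 0.0006 0 0 0 0.3;0 0 0 0 0 0 0.3;0 0 0 0 0 0 0.3;0 0 0 0 0 0 0.4;0 0 0 0 0 0 0.45;0 0 0 0 0 0 0.5;0 0 0 0 0 0 0.55;0 0 0 0 0 0 0.6;0 0 0 0 0 0 0.7;0 0 0 0 0 0 0.9'>/dev/null;python3 -m inch '0 0 0 0 0 0 0.9;0 0 0 0 0 0 0.9' >/dev/null;python3 go.py 0.5004 -0.3247 0.1129;python3 go.py 0.598 0.1008 0.113
```

```text
pos [ 0.5005 -0.3247  0.1127] yaw 0.1233 tilt [ 0.0008 -0.0005] shift tool [-0.0001  0.     -0.0002] F [ 0.8 -1.4  1. ] w 0.382 t 48.88
pos [ 0.5005 -0.3247  0.1127] yaw 0.1233 tilt [ 0.0008 -0.0005] shift tool [ 1.491e-01 -4.102e-01 -4.000e-04] F [ 0.8 -1.4  1. ] w 0.382 t 48.88
```

```bash
python3 -m inch '0 0 -0.005 0 0 0 0.9;0 0 -0.01 0 0 0 0.9;0 0 -0.015 0 0 0 0.9;0 0 -0.02 0 0 0 0.9;0.001 -0.005 -0.015 0 0 0 0.9;0.002 -0.015 -0.01 0 0 0 0.9;0.004 -0.025 0 0 0 0 0.9;0.0045 -0.031 0 0 0 0 0.9;0.0045 -0.031 0 0 0 0 0.9;0.0045 -0.031 0 0 0 0 0.9'>/dev/null
python3 -m inch '0.0045 -0.031 0 0 0 0 0.9;0.0045 -0.031 0 0 0 0 0.9;0.0045 -0.031 0 0 0 0 0.9;0.0045 -0.031 0 0 0 0 0.9;0.0045 -0.031 0 0 0 0 0.9;0.0045 -0.031 0 0 0 0 0.9;0.0045 -0.031 0 0 0 0 0.9;0.005 -0.031 0 0 0 0 0.9;0.005 -0.02 0 0 0 0 0.9;0.008 -0.01 0 0 0 0 0.9'>/dev/null
python3 go.py 0.598 0.1008 0.113
```

```text
pos [0.5175 0.0993 0.1874] yaw 0.1261 tilt [-0.0011  0.0004] shift tool [0.0801 0.0087 0.0744] F [-0.1  0.2 -2.9] w 0.374 t 50.55
```

```bash
python3 -m inch '0.012 0.002 0 0 0 0 0.9;0.018 0.002 0 0 0 0 0.9;0.02 0.002 0 0 0 0 0.9;0.015 0.002 0 0 0 0 0.9;0.008 0 0 0 0 0 0.9;0.004 0 0 0 0 0 0.9;0 0 0 0 0 0 0.9;0 0 0 0 0 0 0.9;0 0 0 0 0 0 0.9'>/dev/null
python3 go.py 0.598 0.1008 0.113
```

```text
pos [0.5952 0.0984 0.1873] yaw 0.1232 tilt [-0.0008 -0.0001] shift tool [ 0.0031 -0.002   0.0743] F [-1.3 -0.2 -3. ] w 0.379 t 51.3
```

```bash
python3 -m inch '0.002 -0.001 0.01 0 0 0 0.9;0 0 0.015 0 0 0 0.9;0 0 0.018 0 0 0 0.9;0 0 0.012 0 0 0 0.9;0 0 0.008 0 0 0 0.9;0 0 0.003 0 0 0 0.9;0 0 0 0 0 0 0.9;0 0 0 0 0 0 0.9;0 0 0 0 0 0 0.9;0 0 0 0 0 0 0.9'>/dev/null
python3 go.py 0.598 0.1008 0.113
```

```text
pos [0.5986 0.0998 0.1227] yaw 0.1233 tilt [0.0022 0.0001] shift tool [-0.0005 -0.0011  0.0097] F [-0.  -0.6 -2.6] w 0.377 t 52.13
```

```bash
python3 -m inch '0 -0.001 0.004 0 0 0 0.9;0 0 0.003 0 0 0 0.9;0 0 0.001 0 0 0 0.9;0 0 0.0005 0 0 0 0.9;0 0 0 0 0 0 0.9;0 0 0 0 0 0 0.9;0 0 0 0 0 0 0.9'>/dev/null
python3 go.py 0.598 0.1008 0.113
```

```text
pos [0.5976 0.1007 0.1128] yaw 0.1233 tilt [-0.     -0.0001] shift tool [ 0.0004 -0.     -0.0002] F [ 0.6  0.9 -2.8] w 0.379 t 52.72
```

```bash
python3 -m inch '0.0004 0 0.0004 0 0 0 0.9;0 0 0 0 0 0 0.9;0 0 0 0 0 0 0.9'>/dev/null
python3 go.py 0.598 0.1008 0.113
```

```text
pos [0.598  0.1008 0.1127] yaw 0.1233 tilt [-0.0002 -0.    ] shift tool [-0.     -0.     -0.0003] F [-1.   0.7 -0.8] w 0.377 t 52.97
```

Exact, and contact is just starting. Release and go to the jar.

```bash
python3 -m inch '0 0 0.0003 0 0 0 0.9;0 0 0 0 0 0 0.9;0 0 0 0 0 0 0.6;0 0 0 0 0 0 0.4;0 0 0 0 0 0 0.3;0 0 0 0 0 0 0.3;0 0 -0.01 0 0 0 0.3;0 0 -0.02 0 0 0 0.3;0 0 -0.03 0 0 0 0.3;0 0 -0.025 0 0 0 0.3'>/dev/null; python3 -m inch '0 0 -0.012 0 0 0 0.3;0 0 -0.01 0 0 0 0.3;0 0 0 0 0 0 0.2'>/dev/null; python3 go.py 0.41 -0.3319 0.22
```

```text
pos [0.5992 0.1009 0.222 ] yaw 0.1234 tilt [0.0043 0.0002] shift tool [-0.241   0.4062  0.0011] F [0.8 0.1 0.4] w 0.791 t 54.05
```

```bash
python3 -m inch '-0.008 0.0135 0 0 0 0 0.2;-0.014 0.024 0 0 0 0 0.2;-0.016 0.027 0 0 0 0 0.2;-0.016 0.027 0 0 0 0 0.2;-0.016 0.027 0 0 0 0 0.2;-0.016 0.027 0 0 0 0 0.2;-0.016 0.027 0 0 0 0 0.2;-0.016 0.027 0 0 0 0 0.2;-0.016 0.027 0 0 0 0 0.2;-0.016 0.027 0 0 0 0 0.2'>/dev/null
python3 -m inch '-0.016 0.027 0 0 0 0 0.2;-0.016 0.027 0 0 0 0 0.2;-0.016 0.027 0 0 0 0 0.2;-0.016 0.027 0 0 0 0 0.2;-0.013 0.022 0.01 0 0 0 0.2;-0.009 0.016 0.02 0 0 0 0.2;-0.004 0.007 0.02 0 0 0 0.2;0 0 0.01 0 0 0 0.2;0 0 0 0 0 0 0.2;0 0 0 0 0 0 0.2'>/dev/null;python3 -m inch '0 0 0 0 0 0 0.2;0 0 0 0 0 0 0.2;0 0 0 0 0 0 0.2'>/dev/null; python3 go.py 0.41 -0.3319 0.0985
```

```text
pos [ 0.4107 -0.3322  0.1606] yaw 0.1244 tilt [ 0.0016 -0.0017] shift tool [-0.0007 -0.0005  0.0621] F [ 0.3  0.2 -0.2] w 0.8 t 55.97
```

```bash
python3 -m inch '-0.0007 -0.0005 0.01 0 0 0 0.2;0 0 0.015 0 0 0 0.2;0 0 0.015 0 0 0 0.2;0 0 0.011 0 0 0 0.2;0 0 0.006 0 0 0 0.2;0 0 0.003 0 0 0 0.2;0 0 0.001 0 0 0 0.2;0 0 0 0 0 0 0.2;0 0 0 0 0 0 0.2;0 0 0 0 0 0 0.2'>/dev/null;python3 -m inch '0 0 0 0 0 0 0.2;0 0 0 0 0 0 0.2'>/dev/null; python3 go.py 0.41 -0.3319 0.0985
```

```text
pos [ 0.4093 -0.332   0.0987] yaw 0.1232 tilt [ 0.0006 -0.0007] shift tool [0.0007 0.     0.0002] F [0.5 0.7 0.5] w 0.801 t 56.97
```

```bash
python3 -m inch '0.0007 0 0 0 0 0 0.2;0 0 0 0 0 0 0.3;0 0 0 0 0 0 0.35;0 0 0 0 0 0 0.4;0 0 0 0 0 0 0.45;0 0 0 0 0 0 0.5;0 0 0 0 0 0 0.55;0 0 0 0 0 0 0.7;0 0 0 0 0 0 0.9;0 0 0 0 0 0 0.9'>/dev/null;python3 -m inch '0 0 0 0 0 0 0.9;0 0 0 0 0 0 0.9'>/dev/null; python3 go.py 0.41 -0.3319 0.0985;python3 go.py 0.5692 0.0347 0.0985
```

```text
pos [ 0.4098 -0.3318  0.0985] yaw 0.1233 tilt [-0.0001 -0.0004] shift tool [0.0002 0.0001 0.    ] F [-2.   0.5  4. ] w 0.448 t 57.97
pos [ 0.4098 -0.3318  0.0985] yaw 0.1233 tilt [-0.0001 -0.0004] shift tool [ 2.033e-01 -3.441e-01 -1.000e-04] F [-2.   0.5  4. ] w 0.448 t 57.97
```

```bash
python3 -m inch '0 0 -0.005 0 0 0 0.9;0 0 -0.01 0 0 0 0.9;0 0 -0.015 0 0 0 0.9;0 0 -0.02 0 0 0 0.9;0.002 -0.005 -0.015 0 0 0 0.9;0.006 -0.015 -0.005 0 0 0 0.9;0.01 -0.025 0 0 0 0 0.9;0.0115 -0.03 0 0 0 0 0.9;0.0115 -0.03 0 0 0 0 0.9;0.0115 -0.03 0 0 0 0 0.9'>/dev/null
python3 -m inch '0.0115 -0.03 0 0 0 0 0.9;0.0115 -0.03 0 0 0 0 0.9;0.0115 -0.03 0 0 0 0 0.9;0.0115 -0.03 0 0 0 0 0.9;0.0115 -0.03 0 0 0 0 0.9;0.0115 -0.03 0 0 0 0 0.9;0.009 -0.022 0 0 0 0 0.9;0.005 -0.01 0 0 0 0 0.9;0 0 0 0 0 0 0.9;0 0 0 0 0 0 0.9'>/dev/null
python3 go.py 0.5692 0.0347 0.0985
```

```text
pos [0.5014 0.0293 0.1681] yaw 0.1244 tilt [-0.0006 -0.0007] shift tool [0.068  0.003  0.0696] F [ 0.1 -0.7 -1.7] w 0.447 t 59.63
```

```bash
python3 -m inch '0.01 0 0 0 0 0 0.9;0.016 0 0 0 0 0 0.9;0.018 0 0 0 0 0 0.9;0.012 0 0 0 0 0 0.9;0.007 0 0 0 0 0 0.9;0.004 0 0 0 0 0 0.9;0 0 0 0 0 0 0.9;0 0 0 0 0 0 0.9;0 0 0 0 0 0 0.9'>/dev/null
python3 go.py 0.5692 0.0347 0.0985
python3 - <<'E'
from h import *
f=grab_frame('wrist');cv2.imwrite('pics/w14.png',f)
E
```

```text
pos [0.5674 0.0373 0.1681] yaw 0.1229 tilt [-0.0006 -0.0001] shift tool [0.0015 0.0028 0.0696] F [-0.5  0.3 -3.1] w 0.45 t 60.38
```

View pics/w14.png

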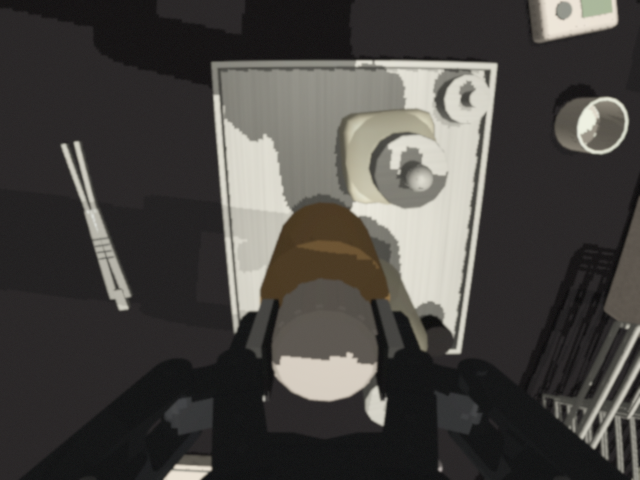

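The jar is above its place, with the square bottle at (390,160) standing straight. Lower.

```bash
python3 -m inch '0.0008 0.0024 0.01 0 0 0 0.9;0 0 0.015 0 0 0 0.9;0 0 0.015 0 0 0 0.9;0 0 0.012 0 0 0 0.9;0 0 0.007 0 0 0 0.9;0 0 0.003 0 0 0 0.9;0 0 0 0 0 0 0.9;0 0 0 0 0 0 0.9;0 0 0 0 0 0 0.9;0 0 0 0 0 0 0.9'>/dev/null
python3 go.py 0.5692 0.0347 0.0985
```

```text
pos [0.5699 0.0353 0.1073] yaw 0.1233 tilt [ 0.002  -0.0002] shift tool [-0.0008  0.0005  0.0088] F [-0.2  0.6 -2.5] w 0.446 t 61.27
```

```bash
python3 -m inch '0 0.0005 0.004 0 0 0 0.9;0 0 0.002 0 0 0 0.9;0 0 0.001 0 0 0 0.9;0 0 0 0 0 0 0.9;0 0 0 0 0 0 0.9;0 0 0 0 0 0 0.9;0 0 0 0 0 0 0.9'>/dev/null
python3 go.py 0.5692 0.0347 0.0985
```

```text
pos [0.5693 0.0349 0.0993] yaw 0.1233 tilt [ 0.0001 -0.    ] shift tool [-0.0001  0.0001  0.0008] F [ 0.2  0.  -2.6] w 0.448 t 61.85
```

```bash
python3 -m inch '0 0.0001 0.0005 0 0 0 0.9;0 0 0.0004 0 0 0 0.9;0 0 0 0 0 0 0.9;0 0 0 0 0 0 0.9;0 0 0 0 0 0 0.9'>/dev/null
python3 go.py 0.5692 0.0347 0.0985
```

```text
pos [0.5694 0.0347 0.0986] yaw 0.1233 tilt [ 0.0003 -0.    ] shift tool [-0.0002  0.      0.0001] F [-0.7 -0.6 -0.4] w 0.448 t 62.27
```

Contact made. Release, rise, and back away for the final check.

```bash
python3 -m inch '0 0 0.0002 0 0 0 0.9;0 0 0 0 0 0 0.7;0 0 0 0 0 0 0.5;0 0 0 0 0 0 0.35;0 0 0 0 0 0 0.2;0 0 0 0 0 0 0.2;0 0 -0.01 0 0 0 0.2;0 0 -0.02 0 0 0 0.2;0 0 -0.03 0 0 0 0.2;0 0 -0.03 0 0 0 0.2'>/dev/null
python3 -m inch '0 0 -0.03 0 0 0 0.2;0 0 -0.02 0 0 0 0.2;-0.02 0 -0.01 0 0 0 0.2;-0.03 0 0 0 0 0 0.2;-0.035 0.02 0 0 0 0 0.2;-0.035 0.03 0 0 0 0 0.2;-0.03 0.035 0 0 0 0 0.2;-0.02 0.035 0 0 0 0 0.2;0 0.035 0 0 0 0 0.2;0 0.035 0 0 0 0 0.2'>/dev/null
python3 -m inch '0 0.035 0 0 0 0 0.2;0 0.035 0 0 0 0 0.2;0 0.03 0 0 0 0 0.2;0 0.02 0 0 0 0 0.2;0 0 0 0 0 0 0.2;0 0 0 0 0 0 0.2'
python3 - <<'E'
from h import *
f=grab_frame('top');cv2.imwrite('pics/t9.png',f);g=grab_frame('scene');cv2.imwrite('pics/s9.png',g)
a=cv2.imread('pics/top0.png')
cv2.imwrite('pics/cmp.png',np.hstack([cv2.resize(x[150:290,245:400],None,fx=2.5,fy=2.5,interpolation=cv2.INTER_CUBIC) for x in(a,f)]))
b=cv2.imread('pics/scene0.png')
cv2.imwrite('pics/cmps.png',np.hstack([cv2.resize(x[195:345,235:415],None,fx=2.2,fy=2.2,interpolation=cv2.INTER_CUBIC) for x in(b,g)]))
cv2.imwrite('pics/t9s.png',cv2.resize(f[220:350,125:250],None,fx=4,fy=4,interpolation=cv2.INTER_CUBIC))
E
```

```text
time: 64.43
tool_pos: [0.444, -0.2875, 0.2486]
tool_rot: [-0.0, 0.998, 0.061, 0.0]
contact_force: [-0.6, 0.0, 0.6]
gripper_width: 0.799
```

View pics/t9.png

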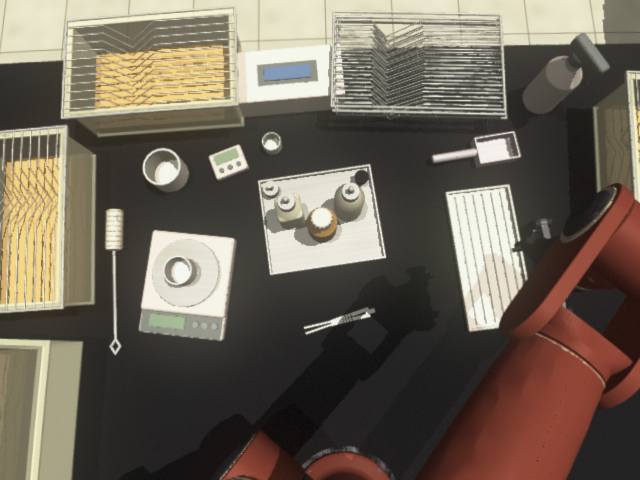

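View pics/cmp.png

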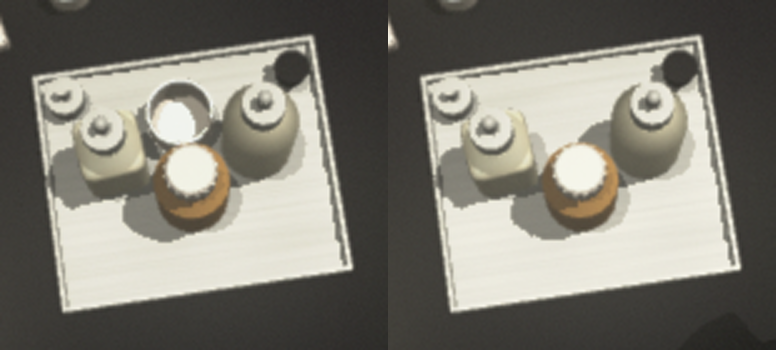

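View pics/cmps.png

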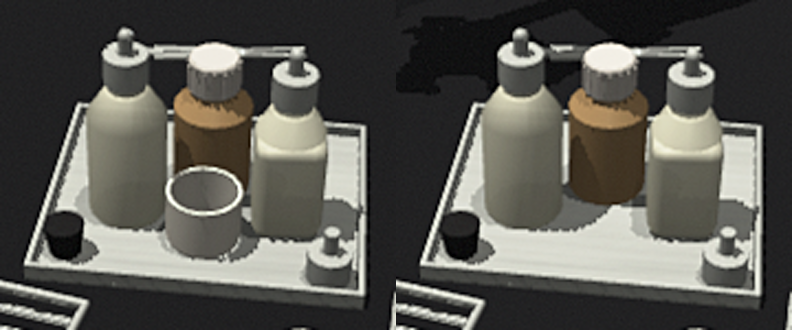

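View pics/t9s.png

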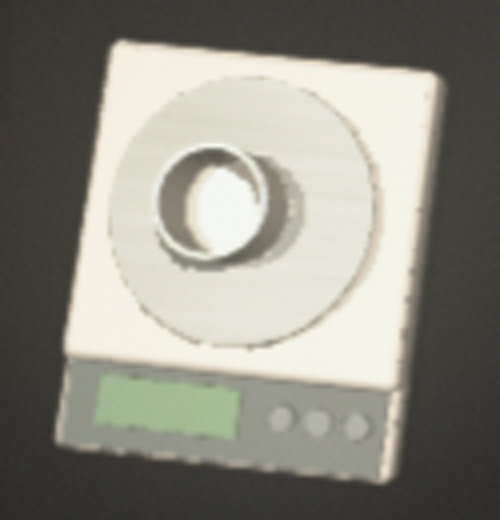

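The containers look the same as before in both views. I'll measure the cup offset and the residual shifts.

Run:
```python
from h import *
ct=camera_info('top');T3=lambda p:((np.array(p)+.5)/4-.5+[125,220])
c=onz(ct,T3((211.5,202)),.098)[0];p=onz(ct,T3((242.5,212)),.052)[0];print('cup',c,'pan',p,'off mm',(c-p)[:2]*1e3)
a,b=[cv2.cvtColor(cv2.imread(x),cv2.COLOR_BGR2GRAY).astype(np.float32) for x in('pics/top0.png','pics/t9.png')]
for n,(u,v,w) in dict(round=(350,191,11),sq=(286,202,11),jar=(321,218,12)).items():
    A=a[v-w:v+w,u-w:u+w];B=b[v-w:v+w,u-w:u+w];print(n,cv2.phaseCorrelate(A,B,cv2.createHanningWindow((2*w,2*w),cv2.CV_32F)))
a,b=[cv2.cvtColor(cv2.imread(x),cv2.COLOR_BGR2GRAY).astype(np.float32) for x in('pics/scene0.png','pics/s9.png')]
for n,(u,v,w) in dict(round=(292,222,12),sq=(369,232,12),jar=(332,230,12)).items():
    A=a[v-w:v+w,u-w:u+w];B=b[v-w:v+w,u-w:u+w];print('scene',n,cv2.phaseCorrelate(A,B,cv2.createHanningWindow((2*w,2*w),cv2.CV_32F)))
```

```text
cup [0.47554234 0.31720762 0.098     ] pan [0.47452339 0.31593777 0.052     ] off mm [1.01894733 1.26985179]
round ((0.06883889033749391, -0.1523675041353787), 0.9466507157517804)
sq ((0.059760867662562944, -0.3848796379710553), 0.97796422864)
jar ((0.021541700083604454, -0.1116244485567286), 0.9584333615170585)
scene round ((-0.02728343626928087, 0.18337189038434154), 0.9782877018054327)
scene sq ((-0.24974347219485615, 0.07200441464673624), 1.0514014570249453)
scene jar ((-0.23958633865723122, -0.04515983226052889), 0.9708078967200385)
```

Each container is within 0.4 px of where it stood (under 1 mm), and the cup is within about 1.6 mm of the pan centre. The gripper is clear of everything, so I'm handing in.

```bash
python3 -c "
from plant import *
print(state()['time']); print(job_done())"
```

```text
64.5333
the job is handed in; nothing more can be done
None
```

I handed the job in at 64.5 s of the 141 s allowed. I moved the jar, round bottle and square bottle onto the draining tray, stood the 58 mm cup on the scale's pan, then put the round bottle, square bottle and jar back.

- **Containers:** in the before-and-after top and scene pictures, each one has shifted by less than 0.4 px (under 1 mm). All three stand upright.
- **Cup:** it stands upright about 1.6 mm from the pan's centre by the top camera.
- **Small things:** the spare cap, stopper and forceps look unmoved in the before-and-after pictures.
- **Forces and clearance:** the forces I read stayed under about 7 N, and at the end the open gripper was clear above the empty draining tray.
- **Disagreements:** the scene camera's absolute positions disagreed with the top camera by about 5–7 mm, so I used it only for comparing before and after. The wrist and top cameras differed by up to 2.5 mm, and by about 3 mm on the pan's centre. By the wrist camera the cup was put down within about 0.5 mm of the centre.

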